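# Build up the test-sieve column on the shaker

## Task

Build the sieve column on the pan of the little shaker, one piece at a time from the bottom up: the fine sieve with the blue band first, then the medium one with the yellow band, then the coarse one with the red band, and the lid on top. Every piece must sit straight, fully down in the one below it; set the pieces down, do not drop them. The green-banded sieve is not needed: leave it, the beaker and the timer where they are.

Things in the scene. Friction and masses are not known exactly. Their poses are not given: they have to be found in the camera images.
- blue_sieve: fine steel sieve, blue band and rim, closest mesh. Body 46 mm across, from 8 to 34 mm up; below it an 8 mm deep tapered skirt (27 mm across at the foot, 35 at the top). Open collar on top, 39 mm inside, 20 deep: the next piece's skirt drops loosely into it till the bodies meet, 26 mm above this one. 0.1 kg. Stands upright, turn is irrelevant. Origin: centre of the underside (skirt foot).
- yellow_sieve: medium steel sieve, yellow band and rim. Body 46 mm across, from 8 to 34 mm up; below it an 8 mm deep tapered skirt (27 mm across at the foot, 35 at the top). Open collar on top, 39 mm inside, 20 deep: the next piece's skirt drops loosely into it till the bodies meet, 26 mm above this one. 0.1 kg. Stands upright, turn is irrelevant. Origin: centre of the underside (skirt foot).
- red_sieve: coarse steel sieve, red band and rim, wide mesh. Body 46 mm across, from 8 to 34 mm up; below it an 8 mm deep tapered skirt (27 mm across at the foot, 35 at the top). Open collar on top, 39 mm inside, 20 deep: the next piece's skirt drops loosely into it till the bodies meet, 26 mm above this one. 0.1 kg. Stands upright, turn is irrelevant. Origin: centre of the underside (skirt foot).
- lid: lid of the column: steel disc 46 mm across with a black knob. Below, the same 8 mm tapered skirt as on the sieves; disc from 8 to 15.5 mm up, short neck, then the knob, 20 mm in diameter, from 17.5 to 40 mm above the underside. Seated, it too stands 26 mm above the sieve below. Grip it by the knob. 0.1 kg. Stands upright. Origin: centre of the underside.
- green_sieve: spare sieve with a green band and the widest mesh, otherwise the same size and shape as the others; it is not wanted and stays where it stands (loose). Origin: centre of its underside.
- shaker: small round shaker, fixed: white drum 76 mm across, 40 mm high, black dial in front; clamped on top in the middle a bare steel pan, 46 mm outside, whose open collar (39 mm inside, 16 deep) takes a sieve's skirt. Pan rim 66 mm above the worktop; a seated sieve's origin is 58 mm above the shaker's. Origin: centre of the underside, on the pan's axis, -x towards the dial.
- beaker: small glass beaker with some pink contents, 44 mm across, 56 mm high, loose; leave alone. Origin: centre of its underside.
- timer: white pocket timer with a green and an orange key, 58 x 66 x 19 mm, lying flat, loose; leave alone. Origin: centre of its underside. (To the right of all these things, at y below 0.19 and x above 0.27, stands a fixed instrument cabinet 0.7 m tall that the arm must stay clear of; a 90 mm high hotplate stands behind, from about x = 0.55, y = 0.45 to 0.60.)

How it is judged:
On the way, in this order (a step that is already met when the one before it is completed fails the run):
1. the blue-banded (fine) sieve sits in the rim of the shaker's pan and is let go (horizontal distance between blue_sieve and shaker below 0.005 m and z of blue_sieve in the frame of shaker between 0.055 and 0.061 m and angle between blue_sieve's own z axis and vertical below 0.07 rad and contact force between the fingers and blue_sieve below 0.1 N), for 0.2 s.
2. the yellow-banded (medium) sieve sits on the blue one and is let go (horizontal distance between yellow_sieve and blue_sieve below 0.005 m and z of yellow_sieve in the frame of blue_sieve between 0.023 and 0.029 m and angle between yellow_sieve's own z axis and vertical below 0.07 rad and contact force between the fingers and yellow_sieve below 0.1 N), for 0.2 s.
3. the red-banded (coarse) sieve sits on the yellow one and is let go (horizontal distance between red_sieve and yellow_sieve below 0.005 m and z of red_sieve in the frame of yellow_sieve between 0.023 and 0.029 m and angle between red_sieve's own z axis and vertical below 0.07 rad and contact force between the fingers and red_sieve below 0.1 N), for 0.2 s.
4. the lid sits on the red sieve and is let go (horizontal distance between lid and red_sieve below 0.005 m and z of lid in the frame of red_sieve between 0.023 and 0.029 m and angle between lid's own z axis and vertical below 0.07 rad and contact force between the fingers and lid below 0.1 N), for 0.2 s.
At the end, for the whole second after the job is handed in: From the bottom up shaker pan, blue, yellow, red sieve and lid stand nested: each within 5 mm of the axis of the piece below, seated to its full depth within 3 mm (58 mm above the shaker's origin, then 26 mm a piece), leaning less than 4 degrees, at rest and released (all of step 1 and all of step 2 and all of step 3 and all of step 4 and linear speed of each of blue_sieve, yellow_sieve, red_sieve, lid below 0.02 m/s); the robot touches nothing.
It fails at once if a piece is dropped onto the column (it falls free, faster than 0.6 m/s, within 30 mm of the shaker's axis) ((horizontal distance between blue_sieve and shaker below 0.03 m and linear speed of blue_sieve above 0.6 m/s and contact force between the fingers and blue_sieve below 0.1 N) or (horizontal distance between yellow_sieve and shaker below 0.03 m and linear speed of yellow_sieve above 0.6 m/s and contact force between the fingers and yellow_sieve below 0.1 N) or (horizontal distance between red_sieve and shaker below 0.03 m and linear speed of red_sieve above 0.6 m/s and contact force between the fingers and red_sieve below 0.1 N) or (horizontal distance between lid and shaker below 0.03 m and linear speed of lid above 0.6 m/s and contact force between the fingers and lid below 0.1 N)).
It fails at once if the green-banded sieve, the beaker or the timer is shifted by more than 20 mm (distance of any of green_sieve, beaker, timer from where it was at the start of the episode above 0.02 m).
It also fails if it takes over 96 s, if anything falls off the work surface, if the arm or the gripper's body presses on something with over 40 N, if the wrist force passes 120 N, or if a joint passes its speed limit or range.

## Robot

A 7-joint arm with a two-finger parallel gripper is mounted at the origin on a cart in front of the work surface, level with it; the furniture and walls round the work are solid. World frame = base frame: x ahead of the robot, y to its left, z up, the work surface at z = 0. Lengths are in m, angles in rad, forces in N, time in s.
With the tool pointing down it reaches from about 0.35 to 0.9 m from the base axis. Payload 8.1 kg.
Tool frame: the origin (TCP) lies at the very end of the fingers, on their centre line; the grasp point (between the pads) lies 19 mm behind it (arm.grasp_offset is the distance from the TCP to the grasp point, in m); z points along the fingers, y is the direction in which the jaws open and shut (so a half turn about z gives the same grasp; the last joint's range is limited). The gripper opens to 92 mm and grips with 3 to 60 N. Pads are 19 mm wide; open, the fingers measure 130 mm over their backs; the gripper's body (75 mm by 190 mm) begins 47 mm behind the grasp point.
Start: joints at [-1.225, 0.434, 0.025, 1.573, -0.012, 1.134, -0.075], TCP at [0.271, 0.563, 0.227] pointing down, gripper open.
Joint ranges: [-2.62, 2.62], [-0.44, 2.09], [-1.27, 1.32], [0.08, 2.57], [-1.32, 4.46], [0.12, 2], [-2.74, 2.74]. Speed limits (rad/s): [2.22, 2.22, 3.01, 3.01, 3.14, 3.14, 3.14].

## Interface

Orientations are given as a rotation vector (axis times angle).
In Python, from cell import arm, eyes, workorder gives the robot as it stands.
- The arm moves only by the shell command python3 -m inch 'ROWS' [FORCE]. ROWS is JSON, a list that holds one entry, the list of rows, each a list of 5 numbers: the closure, from 0 (fully open) to 1 (shut), then the shift along the tool's x, y, z in mm, then the turn about the tool's z in degrees. A call has 1 to 12 rows; each row shifts and turns the pose as measured when the row begins, along the tool's axes as they then stand; what a row does not reach is not made up. A row lasts 1/10 s, in which the tool goes at most 50 mm and 8.59 degrees, less where a joint would pass 70% of its speed; a pose out of reach is approached as far as the arm can. A call with a gripper value outside its range is refused whole. The fingers move at their own pace and stop on an object; FORCE is the grip in N (left out, the last holds). Time passes only in rows, so rows that do not move let the fingers close. It gives the time, the measured TCP pose, the force and the opening at its end, in the units of the state.
- arm.observe(): the state, without advancing time (a new reading comes with each control period).
- eyes.get_image(name): name is "side" or "top"; returns a dict with "frame" (420x560x3 uint8, blue, green, red), "intrinsics" (3x3 intrinsics, pixels), "rvec" (rotation vector, rad) and "tvec" (3), from world to camera coordinates, as OpenCV has them. Camera axes: x right, y down, z forward; pixel columns grow to the right and rows downward; lengths in m; the calibration is good to about 2 mm. A picture is of the moment at which its call begins. There is no depth.
- workorder.sign_off(): hands the job in, once; it reports no verdict.
The state is a dict: "clock": time; "joints": joint angles; "dq": joint speeds; "joint_efforts": joint torques, N m; "position": TCP position; "ee_rot": TCP orientation; "force": force on the tool from outside, world axes, zero at the start; "ft_torque": the same for the moment, N m; "width": opening from 0.0 (shut) to 1.0 (fully open).
Only numpy, scipy, OpenCV 4.12 (cv2) and the standard library are available. Lean on these libraries where they do the work, as an engineer would, in place of code of your own. Each camera call takes 0.05 s, during which the arm holds its last target.

## Working session

There is one attempt and no reset: what is moved stays moved. The work goes in short steps, Python scripts to look and compute and a shell command to move; the robot and the scene stay as the last step left them, time stands still between calls to the robot, and variables do not carry over. Pictures are saved under pics/ and viewed, and the job is handed in when it is done.

```bash
ls; mkdir -p pics; python3 - <<'E'
from cell import arm, eyes
import cv2
s=arm.observe()
for k,v in s.items(): print(k,v)
print(arm.grasp_offset)
for n in("side","top"):
    d=eyes.get_image(n); cv2.imwrite(f"pics/{n}0.png",d["frame"]); print(n,d["intrinsics"],d["rvec"],d["tvec"])
E
```

```text
pics
clock 0.0
joints [-1.22457852  0.43518144  0.02497553  1.57412967 -0.01159389  1.13400946
 -0.07509115]
dq [-6.42457324e-05  9.87829560e-04 -1.81788309e-03 -8.41037159e-04
 -2.87128808e-04 -1.59103837e-04 -1.09692958e-03]
joint_efforts [ 5.58481815e-05 -6.67842937e+01  9.84726660e-01 -3.14465868e+01
 -6.06392696e-02  4.28353669e-02  2.00233872e-04]
position [0.27101328 0.56259314 0.22595823]
ee_rot [-6.99146570e-01 -3.06259738e+00  2.46541853e-03]
force [ 0.61639636  0.22401732 -0.53555535]
ft_torque [ 0.00109053 -0.01611833 -0.00924304]
width 0.9983735089874798
0.0188
side [[460.78048764   0.         284.16895323]
 [  0.         460.78048764 208.3730459 ]
 [  0.           0.           1.        ]] [ 0.19189343 -2.81508661  1.30383436] [ 0.48120674 -0.2205657   1.18973209]
top [[429.54961587   0.         281.91015538]
 [  0.         429.54961587 210.14733914]
 [  0.           0.           1.        ]] [ 2.20134283 -2.21698886  0.0552572 ] [0.45035521 0.42363552 0.88349627]
```

View pics/side0.png

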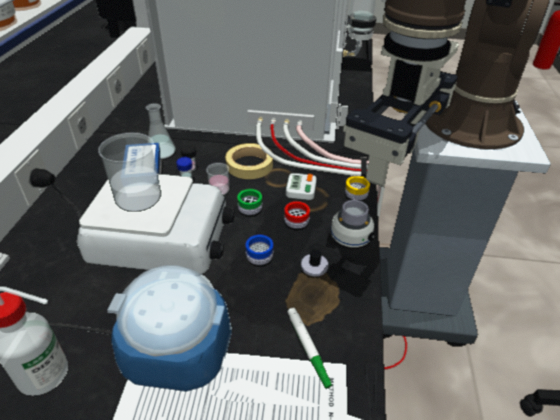

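View pics/top0.png

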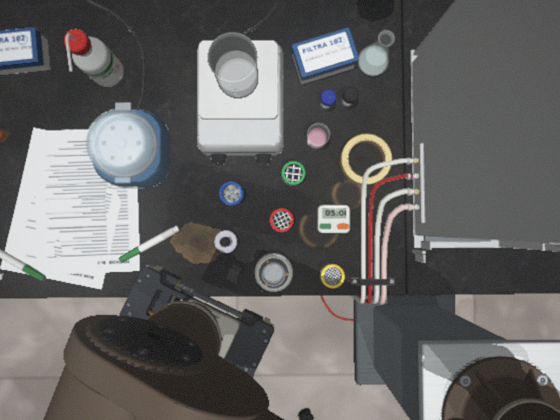

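```bash
cat > h.py <<'E'
import numpy as np, cv2
from cell import arm, eyes
def cam(n):
    d=eyes.get_image(n); R,_=cv2.Rodrigues(np.array(d["rvec"],float)); return d,R,np.array(d["tvec"],float)
def unproj(d,u,v,z):
    R,_=cv2.Rodrigues(np.array(d["rvec"],float)); t=np.array(d["tvec"],float).ravel()
    c=-R.T@t; r=R.T@np.linalg.inv(d["intrinsics"])@np.array([u,v,1.]); return c+r*(z-c[2])/r[2]
def proj(d,P):
    return cv2.projectPoints(np.array(P,float).reshape(-1,3),np.array(d["rvec"],float),np.array(d["tvec"],float),np.array(d["intrinsics"]),None)[0].reshape(-1,2)
def crop(d,x0,y0,w,h,s,name):
    cv2.imwrite(name,cv2.resize(d["frame"][y0:y0+h,x0:x0+w],None,fx=s,fy=s,interpolation=cv2.INTER_CUBIC))
def blobs(d,hsvlo,hsvhi):
    m=cv2.inRange(cv2.cvtColor(d["frame"],cv2.COLOR_BGR2HSV),hsvlo,hsvhi)
    n,l,st,c=cv2.connectedComponentsWithStats(m)
    return m,[(st[i],c[i]) for i in range(1,n) if st[i][4]>8]
E
python3 - <<'E'
from h import *
t=cam("top")[0]; s=cam("side")[0]
crop(t,200,150,180,150,4.4,"pics/tc.png"); crop(s,225,160,180,135,4.4,"pics/sc.png")
E
```

```text
(no output)
```

View pics/tc.png

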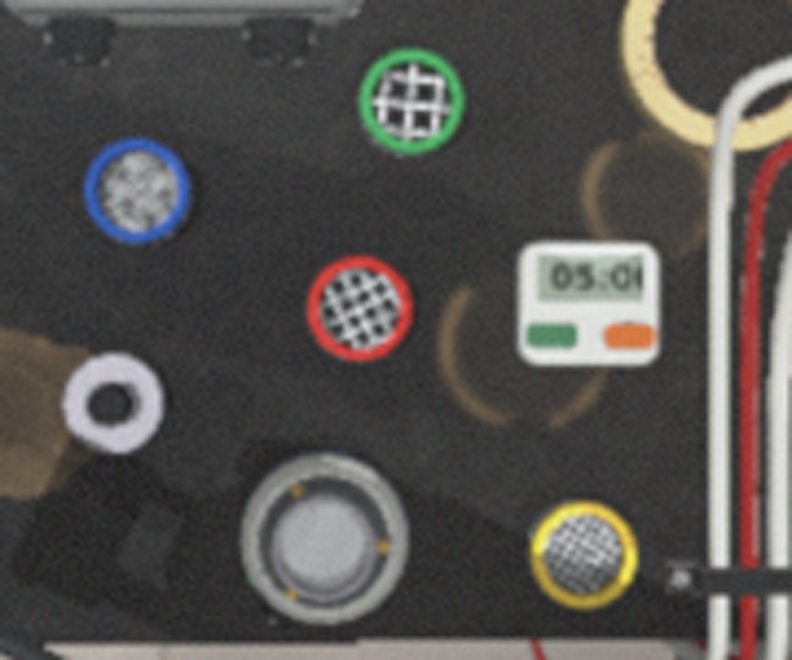

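View pics/sc.png

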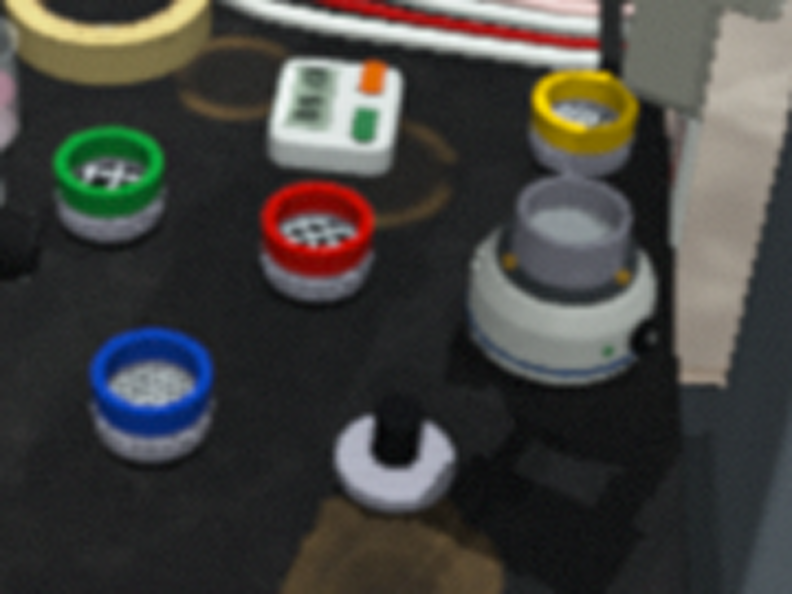

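```bash
python3 - <<'E'
from h import *
R={"blue":((105,130,60),(125,255,255)),"yellow":((22,150,100),(32,255,255)),"red":((0,170,100),(6,255,255)),"green":((60,120,60),(85,255,255))}
t=cam("top")[0]; s=cam("side")[0]
print("campos",[ (-cv2.Rodrigues(np.array(d["rvec"]))[0].T@np.array(d["tvec"]).ravel()).round(3) for d in (t,s)])
for k,(a,b) in R.items():
  for n,d,box in(("top",t,(200,150,180,150)),("side",s,(225,160,180,135))):
    m,_=blobs(d,a,b); mm=np.zeros_like(m); x,y,w,h=box; mm[y:y+h,x:x+w]=m[y:y+h,x:x+w]
    cs,_=cv2.findContours(mm,cv2.RETR_EXTERNAL,cv2.CHAIN_APPROX_NONE)
    c=max(cs,key=cv2.contourArea)
    e=cv2.fitEllipse(c); 
    print(k,n,np.round(e[0],2),np.round(e[1],1),np.array(cv2.boundingRect(c)), unproj(d,*e[0],0.034).round(4) if n=="top" else "")
def tc(u,v,z): return unproj(t,200+(u+.5)/4.4-.5,150+(v+.5)/4.4-.5,z).round(4)
print("lid disc",tc(114,403,.0155),"knob",tc(111,404,.04),"panrim",tc(322,543,.066),"drum",tc(325,538,.04))
def sc(u,v,z): return unproj(s,225+(u+.5)/4.4-.5,160+(v+.5)/4.4-.5,z).round(4)
print("side: panrim",sc(574,217,.066),"blue",sc(152,372,.034),"red",sc(317,224,.034),"yellow",sc(584,108,.034),"green",sc(109,170,.034),"lid",sc(395,458,.0155),"knobtop",sc(399,408,.04))
E
```

```text
campos [array([0.394, 0.459, 0.893]), array([0.358, 1.103, 0.592])]
blue top [230.6  192.74] [22.7 23.2] [219 181  24  24] [0.4613 0.5501 0.034 ]
blue side [259.07 245.92] [24.6 28.4] [245 234  29  25] 
yellow top [332.24 275.74] [22.4 22.8] [321 264  24  24] [0.2943 0.3484 0.034 ]
yellow side [357.26 184.7 ] [18.6 23.6] [346 176  24  19] 
red top [281.42 219.63] [21.3 21.5] [271 209  23  20] [0.4068 0.4488 0.034 ]
red side [296.68 211.02] [20.7 24.8] [284 201  26  22] 
green top [293.09 172.54] [21.9 22.2] [282 161  23  24] [0.5011 0.4247 0.034 ]
green side [249.39 198.1 ] [20.3 25.2] [237 188  26  21] 
lid disc [0.364  0.5627 0.0155] knob [0.3644 0.5611 0.04  ] panrim [0.3042 0.4665 0.066 ] drum [0.3036 0.4654 0.04  ]
side: panrim [0.3005 0.4702 0.066 ] blue [0.4593 0.5505 0.034 ] red [0.405  0.4529 0.034 ] yellow [0.2932 0.3537 0.034 ] green [0.4985 0.4306 0.034 ] lid [0.3622 0.5646 0.0155] knobtop [0.3625 0.5617 0.04  ]
```

```bash
cat > go.py <<'E'
import sys
from h import *
from scipy.spatial.transform import Rotation as Ro
s=arm.observe(); R=Ro.from_rotvec(s["ee_rot"]).as_matrix(); p=np.array(s["position"])
print("t",round(s["clock"],2),"pos",p.round(4),"F",np.round(s["force"],1),"w mm",round(s["width"]*92,1),"jawdeg",np.degrees(np.arctan2(R[1,1],R[0,1])).round(1),"tilt",np.degrees(np.arccos(-R[2,2])).round(2),"q",np.round(s["joints"],2))
if len(sys.argv)>3:
    t=np.array(list(map(float,sys.argv[1:4]))); print("tool shift mm",((R.T@(t-p))*1000).round(1))
E
python3 -m inch '[[[0.2,0,0,0,-6.5],[0.2,0,0,0,-6.5],[0.2,0,0,0,-6.5],[0.2,0,0,0,-6.5],[0.2,0,0,0,0]]]' 15; python3 go.py 0.4605 0.550 0.10
```

```text
clock: 0.8
position: [0.2709, 0.5627, 0.226]
ee_rot: [0.034, -3.141, 0.002]
force: [0.5, -0.7, -0.7]
width: 0.796
t 0.8 pos [0.2709 0.5627 0.226 ] F [ 0.5 -0.7 -0.7] w mm 73.3 jawdeg 91.2 tilt 0.09 q [-1.15  0.44 -0.08  1.57  0.04  1.14  0.35]
tool shift mm [-189.3  -16.6  125.9]
```

```bash
python3 -m inch '[[[0.2,-30,-3,10,1.2],[0.2,-30,-3,15,0],[0.2,-30,-3,15,0],[0.2,-30,-3,20,0],[0.2,-30,-2,20,0],[0.2,-20,-2,20,0],[0.2,-15,-1,16,0],[0.2,0,0,0,0]]]'; python3 go.py 0.4605 0.550 0.075
python3 - <<'E'
from h import *
t=cam("top")[0]; s=cam("side")[0]
crop(t,160,120,180,135,4,"pics/t1.png"); crop(s,190,120,180,150,4,"pics/s1.png")
E
```

```text
clock: 1.6
position: [0.4614, 0.5458, 0.1059]
ee_rot: [0.041, 3.141, 0.001]
force: [-0.2, 0.0, -0.6]
width: 0.802
t 1.6 pos [0.4614 0.5458 0.1059] F [-0.2  0.  -0.6] w mm 73.7 jawdeg 88.5 tilt 0.05 q [-0.92  0.68 -0.03  1.45  0.03  1.01  0.58]
tool shift mm [ 1.1  4.1 30.9]
```

View pics/s1.png

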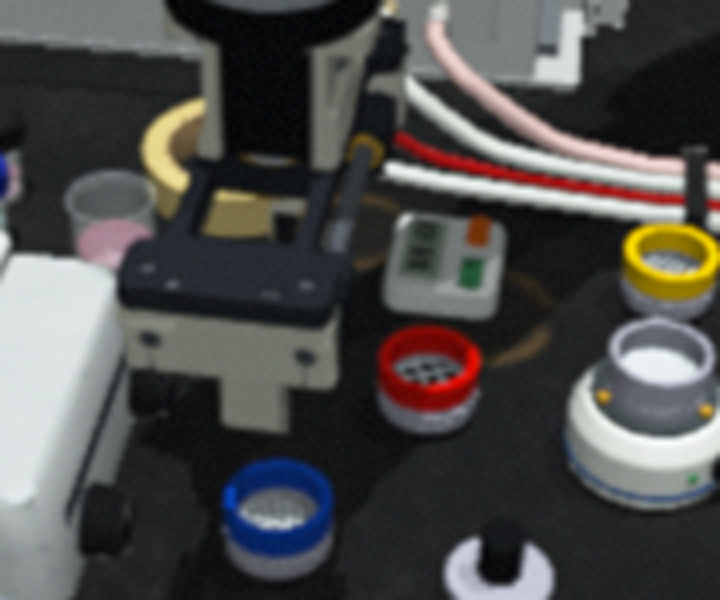

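View pics/t1.png

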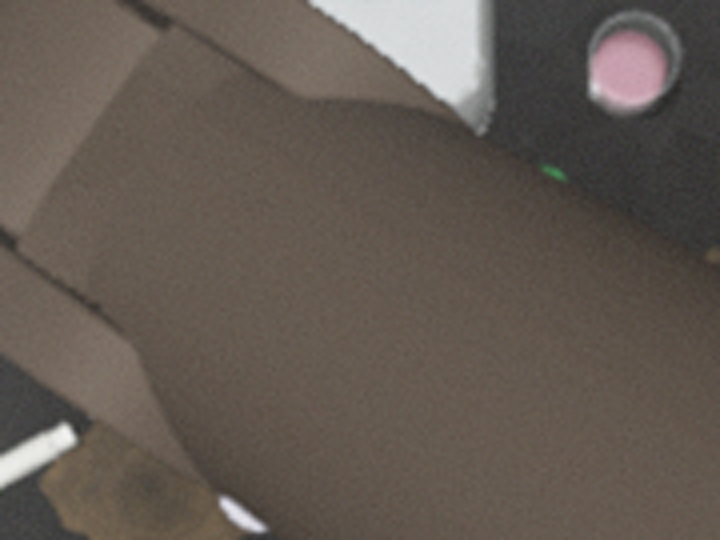

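```bash
python3 - <<'E'
from h import *
s=eyes.get_image("side")
P=[[.4614,.5458+.037+.019,.106],[.4614,.5458+.037,.106],[.4605,.550,.034],[.4614+.0095,.5458+.056,.106],[.4614-.0095,.5458+.056,.106]]
print((proj(s,P)-[190,120])*4+1.5)
E
```

```text
[[247.58683413 457.38790804]
 [256.34562716 424.06436219]
 [275.45880208 497.06023039]
 [223.05511802 454.84070463]
 [272.17292899 459.94075776]]
```

```bash
python3 -m inch '[[[0.2,1,4,15,0],[0.2,0,0,15,0],[0.2,0,0,15,0],[0.2,0,0,0,0]]]'; python3 go.py 0.461 0.550 0.013
python3 - <<'E'
from h import *
s=cam("side")[0]
crop(s,190,120,180,150,4,"pics/s2.png")
E
```

```text
clock: 2.15
position: [0.4535, 0.5576, 0.0639]
ee_rot: [0.026, 3.141, 0.017]
force: [-0.2, 0.5, -0.2]
width: 0.8
t 2.15 pos [0.4535 0.5576 0.0639] F [-0.2  0.5 -0.2] w mm 73.6 jawdeg 89.0 tilt 0.61 q [-0.94  0.73 -0.04  1.48  0.03  0.93  0.57]
tool shift mm [-7.6 -8.  50.9]
```

View pics/s2.png

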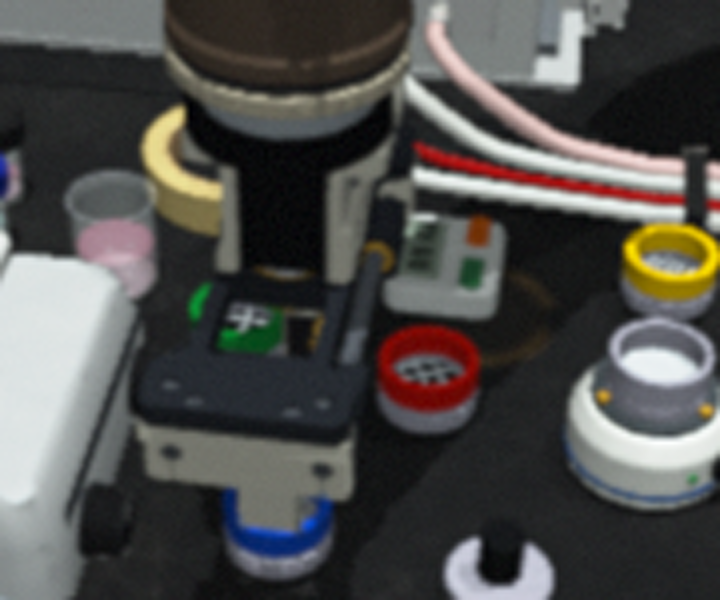

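```bash
python3 -m inch '[[[0.2,0,0,0,0],[0.2,0,0,0,0]]]'; python3 go.py 0.461 0.550 0.013
```

```text
clock: 2.4
position: [0.4539, 0.5583, 0.0654]
ee_rot: [0.026, 3.14, 0.019]
force: [-0.2, -0.1, -0.4]
width: 0.799
t 2.4 pos [0.4539 0.5583 0.0654] F [-0.2 -0.1 -0.4] w mm 73.5 jawdeg 89.0 tilt 0.69 q [-0.94  0.73 -0.04  1.48  0.03  0.93  0.57]
tool shift mm [-7.1 -8.8 52.3]
```

```bash
python3 -m inch '[[[0.2,-4,-4,0,0],[0.2,-3,-4,0,0],[0.2,0,0,0,0],[0.2,0,0,0,0]]]'; python3 go.py 0.461 0.550 0.013
```

```text
clock: 2.8
position: [0.4629, 0.5495, 0.0669]
ee_rot: [0.028, 3.138, 0.021]
force: [0.5, 0.4, -0.5]
width: 0.8
t 2.8 pos [0.4629 0.5495 0.0669] F [ 0.5  0.4 -0.5] w mm 73.6 jawdeg 89.0 tilt 0.8 q [-0.92  0.72 -0.04  1.48  0.03  0.92  0.59]
tool shift mm [ 2.1 -0.2 53.9]
```

```bash
python3 -m inch '[[[0.2,2,0,0,0],[0.2,0,0,0,0],[0.2,0,0,0,0]]]'; python3 go.py;python3 -m inch '[[[0.2,0,0,8,0],[0.2,0,0,8,0],[0.2,0,0,8,0]]]'; python3 go.py;python3 -m inch '[[[0.2,0,0,0,0]]]'; python3 go.py 0.461 0.550 0.013
```

```text
clock: 3.1
position: [0.4608, 0.5496, 0.0672]
ee_rot: [0.029, 3.138, 0.022]
force: [0.4, -0.5, 0.6]
width: 0.798
t 3.1 pos [0.4608 0.5496 0.0672] F [ 0.4 -0.5  0.6] w mm 73.5 jawdeg 89.0 tilt 0.83 q [-0.92  0.72 -0.04  1.49  0.03  0.92  0.59]
clock: 3.4
position: [0.461, 0.5509, 0.0425]
ee_rot: [0.028, 3.137, 0.025]
force: [-0.1, 0.4, 0.6]
width: 0.798
t 3.4 pos [0.461  0.5509 0.0425] F [-0.1  0.4  0.6] w mm 73.4 jawdeg 89.0 tilt 0.94 q [-0.92  0.75 -0.04  1.5   0.03  0.88  0.58]
clock: 3.5
position: [0.4602, 0.55, 0.0405]
ee_rot: [0.027, 3.138, 0.021]
force: [-0.2, -0.8, -0.7]
width: 0.799
t 3.5 pos [0.4602 0.55   0.0405] F [-0.2 -0.8 -0.7] w mm 73.5 jawdeg 89.0 tilt 0.79 q [-0.92  0.75 -0.04  1.5   0.03  0.88  0.58]
tool shift mm [-0.7 -0.3 27.5]
```

```bash
python3 -m inch '[[[0.2,0,0,8,0],[0.2,0,0,8,0],[0.2,0,0,7,0],[0.2,0,0,3,0],[0.2,0,0,0,0]]]'; python3 go.py 0.461 0.550 0.013
python3 - <<'E'
from h import *
s=cam("side")[0]
crop(s,190,120,180,150,4,"pics/s3.png")
E
```

```text
clock: 4.0
position: [0.46, 0.55, 0.0111]
ee_rot: [0.027, 3.139, 0.019]
force: [-0.1, 0.4, 0.2]
width: 0.801
t 4.0 pos [0.46   0.55   0.0111] F [-0.1  0.4  0.2] w mm 73.7 jawdeg 89.0 tilt 0.72 q [-0.92  0.78 -0.04  1.52  0.03  0.83  0.58]
tool shift mm [-1.   0.1 -1.9]
```

View pics/s3.png

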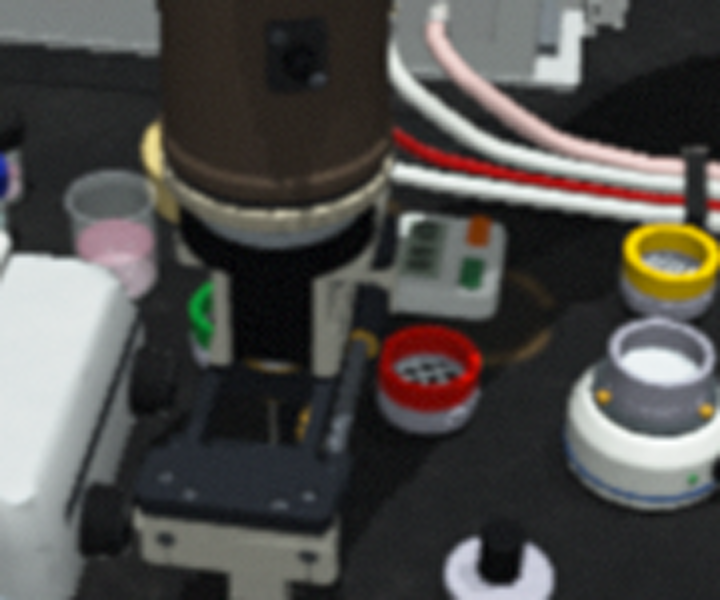

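```bash
python3 -m inch '[[[0.5,0,0,-1,0],[0.6,0,0,0,0],[0.6,0,0,0,0],[0.6,0,0,0,0],[0.6,0,0,0,0],[0.6,0,0,0,0]]]' 15; python3 go.py 0.461 0.550 0.013
```

```text
clock: 4.65
position: [0.4605, 0.5506, 0.0138]
ee_rot: [0.027, 3.138, 0.022]
force: [0.3, -0.5, -1.4]
width: 0.499
t 4.65 pos [0.4605 0.5506 0.0138] F [ 0.3 -0.5 -1.4] w mm 45.9 jawdeg 89.0 tilt 0.83 q [-0.92  0.78 -0.04  1.52  0.03  0.83  0.58]
tool shift mm [-0.5 -0.6  0.8]
```

```bash
python3 -m inch '[[[0.6,0,0,-5,0],[0.6,0,0,-10,0],[0.6,0,0,-15,0],[0.6,0,0,-15,0],[0.6,0,0,-15,0],[0.6,0,0,-15,0],[0.6,0,0,-15,0],[0.6,0,0,-10,0],[0.6,0,0,0,0],[0.6,0,0,0,0]]]'; python3 go.py 0.304 0.466 0.115
python3 - <<'E'
from h import *
s=cam("side")[0]
crop(s,190,120,180,150,4,"pics/s4.png")
E
```

```text
clock: 5.65
position: [0.4609, 0.55, 0.126]
ee_rot: [0.028, 3.135, 0.028]
force: [-0.3, -0.1, -1.7]
width: 0.501
t 5.65 pos [0.4609 0.55   0.126 ] F [-0.3 -0.1 -1.7] w mm 46.1 jawdeg 89.0 tilt 1.07 q [-0.92  0.66 -0.04  1.44  0.02  1.02  0.59]
tool shift mm [155.4 -86.9   8.6]
```

View pics/s4.png

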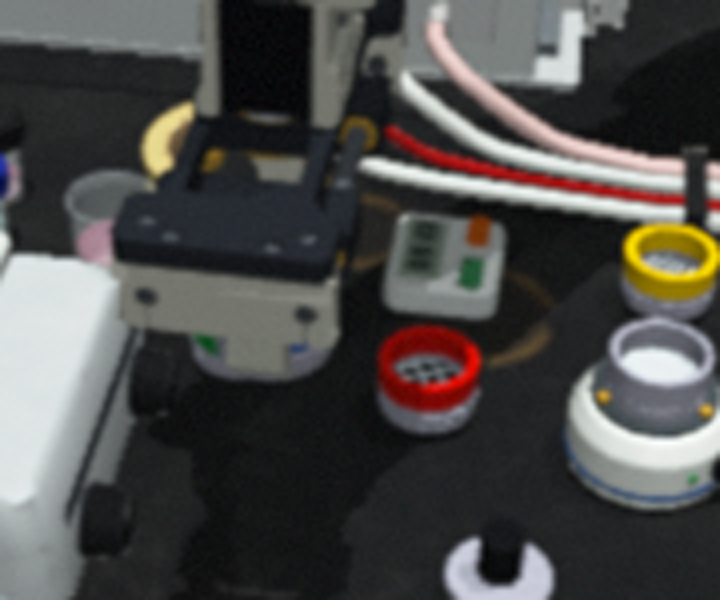

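```bash
python3 -m inch '[[[0.6,8,-5,0,0],[0.6,15,-8,0,0],[0.6,15,-8,0,0],[0.6,15,-8,0,0],[0.6,15,-8,0,0],[0.6,15,-8,0,0],[0.6,15,-8,0,0],[0.6,15,-8,0,0],[0.6,12,-8,0,0],[0.6,8,-5,0,0],[0.6,0,0,0,0],[0.6,0,0,0,0]]]'; python3 go.py 0.304 0.466 0.115
python3 - <<'E'
from h import *
t=cam("top")[0];s=cam("side")[0]
crop(s,270,100,150,150,4,"pics/s5.png");crop(t,200,200,150,120,4,"pics/t5.png")
E
```

```text
clock: 6.9
position: [0.3125, 0.4666, 0.1148]
ee_rot: [-0.025, -3.137, -0.004]
force: [0.4, -0.3, -0.4]
width: 0.501
t 6.9 pos [0.3125 0.4666 0.1148] F [ 0.4 -0.3 -0.4] w mm 46.1 jawdeg 89.1 tilt 0.27 q [-1.02  0.45 -0.07  1.86  0.03  0.83  0.45]
tool shift mm [ 8.5 -0.8 -0.2]
```

View pics/s5.png

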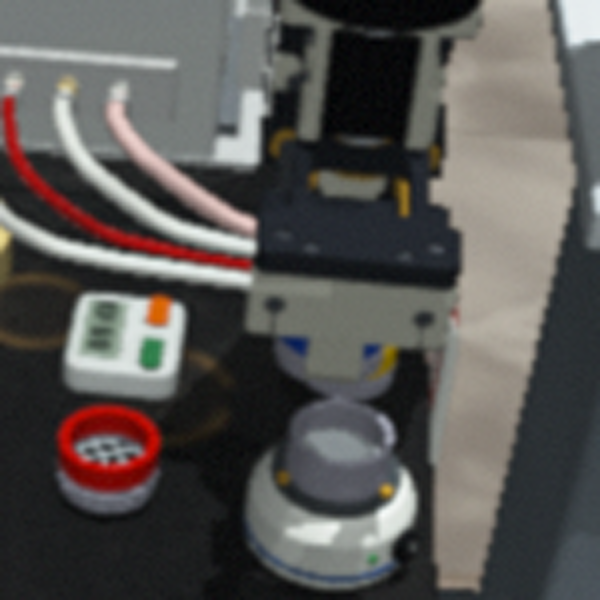

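View pics/t5.png

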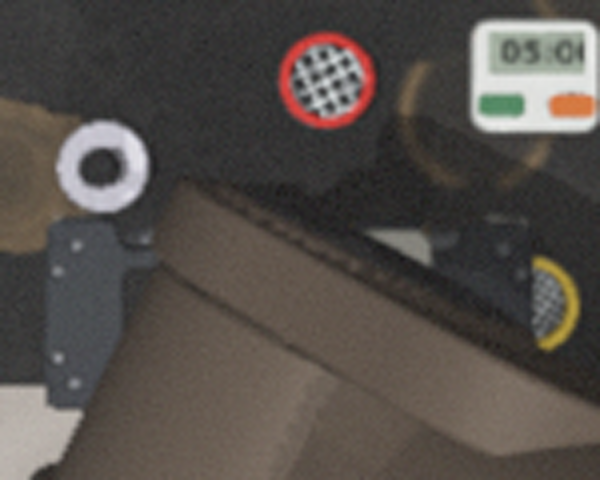

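```bash
python3 -m inch '[[[0.6,5,0,0,0],[0.6,3,-1,0,0],[0.6,0,0,0,0],[0.6,0,0,0,0]]]'; python3 go.py 0.304 0.466 0.090
python3 - <<'E'
from h import *
s=cam("side")[0]
crop(s,290,140,130,110,6,"pics/s6.png")
E
```

```text
clock: 7.4
position: [0.3056, 0.4666, 0.1146]
ee_rot: [-0.027, -3.138, -0.005]
force: [0.3, -0.4, -0.1]
width: 0.501
t 7.4 pos [0.3056 0.4666 0.1146] F [ 0.3 -0.4 -0.1] w mm 46.1 jawdeg 89.0 tilt 0.27 q [-1.03  0.45 -0.07  1.87  0.03  0.83  0.44]
tool shift mm [ 1.5 -0.7 24.6]
```

View pics/s6.png

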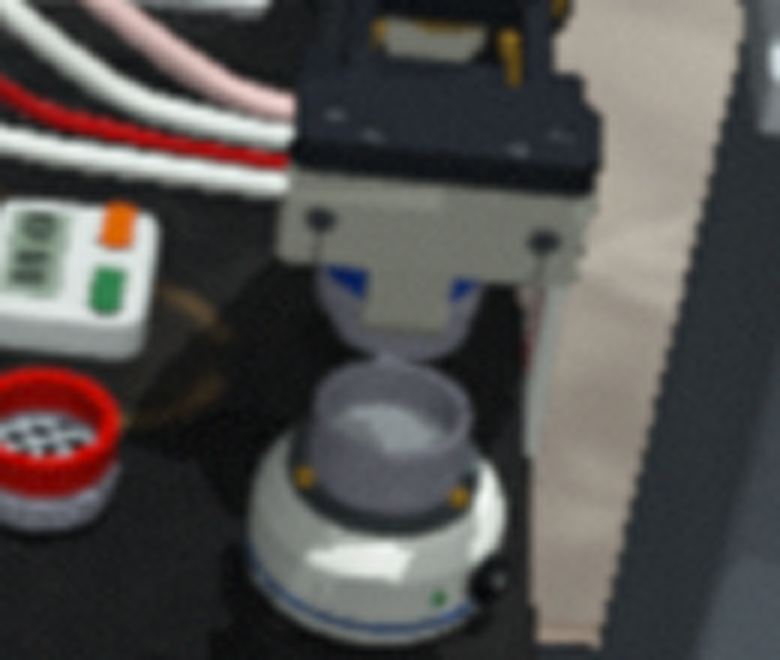

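```bash
python3 - <<'E'
from h import *
s=eyes.get_image("side")
f=lambda P:(proj(s,P)-[290,140])*6+2.5
print(f([[.304,.4665,.066],[.304,.4665,.04],[.304,.4665,.109],[.3056,.4666,.1146-.0138+.008],[.304,.4665,.058],[.294,.4665,.066],[.304,.4765,.066]]))
E
```

```text
[[381.12963417 406.82999706]
 [370.93082527 472.48898007]
 [398.95021008 292.10278695]
 [393.24259783 292.34023914]
 [377.94712638 427.31868618]
 [415.07874735 410.13182049]
 [380.7060539  428.6135794 ]]
```

```bash
python3 - <<'E'
from h import *
s=eyes.get_image("side")
f=lambda P:(proj(s,P)-[290,140])*6+2.5
print(f([[.3056,.4666+.023,.1088],[.303,.4665+.023,.066],[.303,.4665-.023,.066]]))
E
python3 -m inch '[[[0.6,3,-1,0,0],[0.6,0,0,5,0],[0.6,0,0,5,0],[0.6,0,0,5,0],[0.6,0,0,0,0]]]'; python3 go.py 0.303 0.466 0.074
python3 - <<'E'
from h import *
s=cam("side")[0]
crop(s,290,140,130,110,6,"pics/s7.png")
E
```

```text
[[392.49398844 342.2932949 ]
 [383.60895419 457.89040653]
 [385.39597605 358.54432086]]
clock: 8.05
position: [0.3024, 0.4654, 0.0981]
ee_rot: [-0.028, -3.138, -0.005]
force: [-0.1, 0.4, -1.7]
width: 0.503
t 8.05 pos [0.3024 0.4654 0.0981] F [-0.1  0.4 -1.7] w mm 46.3 jawdeg 89.0 tilt 0.26 q [-1.04  0.47 -0.07  1.89  0.04  0.79  0.43]
tool shift mm [-0.7  0.5 24.1]
```

View pics/s7.png

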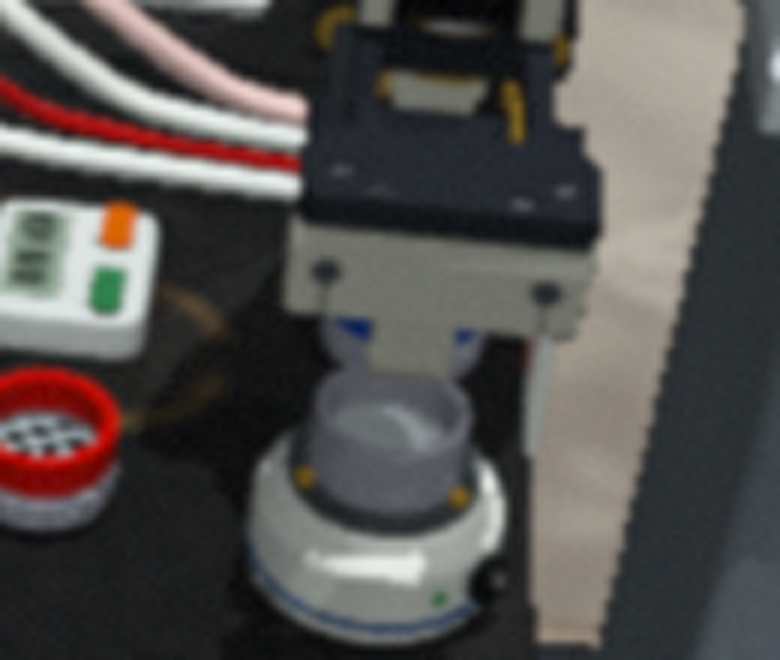

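```bash
python3 - <<'E'
from h import *
s=cam("side")[0]
f=s["frame"][175:235,330:390]
g=cv2.convertScaleAbs(f,alpha=1.6,beta=-30)
cv2.imwrite("pics/s8.png",cv2.resize(g,None,fx=10,fy=10,interpolation=cv2.INTER_CUBIC))
E
```

```text
(no output)
```

View pics/s8.png

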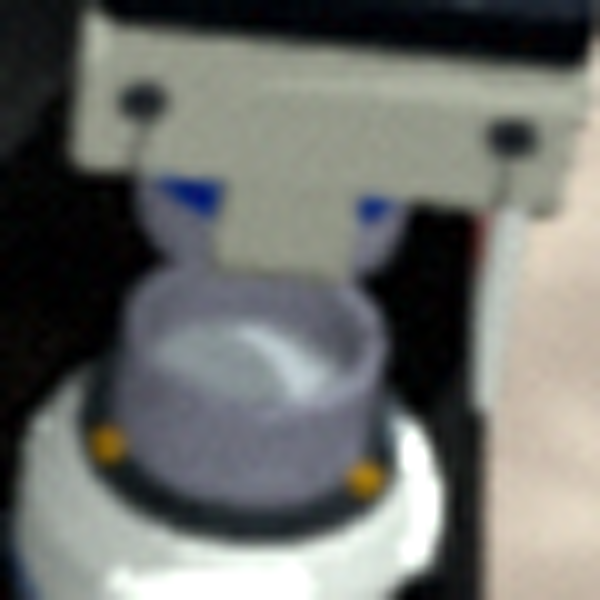

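```bash
cat > ov.py <<'E'
import sys
from h import *
def circ(x,y,z,r):
    a=np.linspace(0,2*np.pi,73); return np.c_[x+r*np.cos(a),y+r*np.sin(a),0*a+z]
def overlay(d,box,s,name,cs):
    x0,y0,w,h=box
    im=cv2.resize(cv2.convertScaleAbs(d["frame"][y0:y0+h,x0:x0+w],alpha=1.5,beta=-20),None,fx=s,fy=s,interpolation=cv2.INTER_CUBIC)
    for c,col in cs:
        p=((proj(d,circ(*c))-[x0,y0]+.5)*s-.5)
        cv2.polylines(im,[np.round(p).astype(int)],True,col,1)
    cv2.imwrite(name,im)
E
python3 - <<'E'
from ov import *
s=cam("side")[0]
overlay(s,(330,175,60,60),10,"pics/s9.png",[((.304,.4665,.066,.023),(0,255,0)),((.304,.4665,.066,.0195),(0,255,0)),((.3024,.4654,.0923,.023),(0,0,255)),((.3024,.4654,.1183,.023),(255,0,255))])
E
```

```text
(no output)
```

View pics/s9.png

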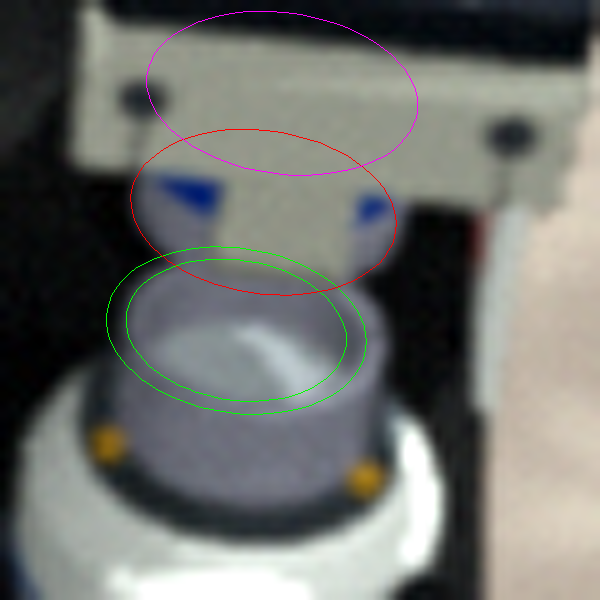

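```bash
python3 -m inch '[[[0.6,0,1.5,3,0],[0.6,0,0,4,0],[0.6,0,0,4,0],[0.6,0,0,0,0]]]'; python3 go.py 0.3025 0.467 0.0718
python3 - <<'E'
from ov import *
s=cam("side")[0]
overlay(s,(330,175,60,60),10,"pics/s10.png",[])
E
```

```text
clock: 8.6
position: [0.3029, 0.468, 0.0874]
ee_rot: [-0.028, -3.139, -0.008]
force: [-0.2, 0.4, -0.4]
width: 0.5
t 8.6 pos [0.3029 0.468  0.0874] F [-0.2  0.4 -0.4] w mm 46.0 jawdeg 89.0 tilt 0.32 q [-1.04  0.48 -0.07  1.89  0.04  0.76  0.43]
tool shift mm [ 0.4 -1.1 15.6]
```

View pics/s10.png

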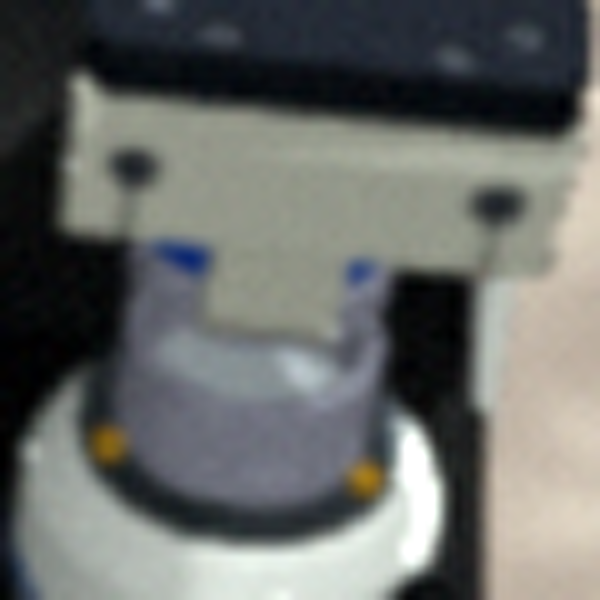

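```bash
python3 -m inch '[[[0.6,0,-0.5,4,0],[0.6,0,0,4,0],[0.6,0,0,3,0]]]'; python3 go.py 0.3025 0.467 0.0718;  python3 -m inch '[[[0.6,0,0,2,0],[0.6,0,0,0,0]]]'; python3 go.py 0.3025 0.467 0.0718
python3 - <<'E'
from ov import *
s=cam("side")[0]
overlay(s,(330,175,60,60),10,"pics/s11.png",[])
E
```

```text
clock: 8.95
position: [0.3031, 0.4679, 0.0763]
ee_rot: [-0.028, -3.14, -0.009]
force: [-0.0, -0.6, -0.7]
width: 0.501
t 8.95 pos [0.3031 0.4679 0.0763] F [-0.  -0.6 -0.7] w mm 46.1 jawdeg 89.0 tilt 0.36 q [-1.04  0.5  -0.07  1.9   0.04  0.74  0.42]
tool shift mm [ 0.6 -0.9  4.5]
clock: 9.15
position: [0.3029, 0.4675, 0.0735]
ee_rot: [-0.028, -3.139, -0.008]
force: [-0.1, 0.5, -1.4]
width: 0.5
t 9.15 pos [0.3029 0.4675 0.0735] F [-0.1  0.5 -1.4] w mm 46.0 jawdeg 89.0 tilt 0.32 q [-1.04  0.5  -0.07  1.9   0.04  0.73  0.42]
tool shift mm [ 0.4 -0.6  1.7]
```

View pics/s11.png

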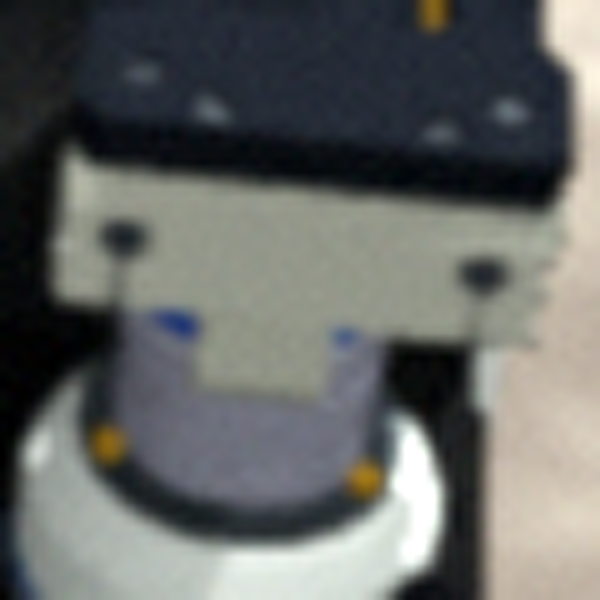

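```bash
python3 -m inch '[[[0.6,0,0,1.5,0],[0.6,0,0,0,0]]]'; python3 -m inch '[[[0.6,0,0,1.5,0],[0.6,0,0,0,0]]]' ; python3 go.py 0.3025 0.467 0.0718
```

```text
clock: 9.4
position: [0.3031, 0.4677, 0.0722]
ee_rot: [-0.028, -3.139, -0.009]
force: [1.1, 0.7, -1.1]
width: 0.499
clock: 9.6
position: [0.3031, 0.4679, 0.0715]
ee_rot: [-0.028, -3.14, -0.009]
force: [-0.4, -0.8, -1.5]
width: 0.497
t 9.6 pos [0.3031 0.4679 0.0715] F [-0.4 -0.8 -1.5] w mm 45.7 jawdeg 89.0 tilt 0.36 q [-1.04  0.5  -0.07  1.91  0.04  0.73  0.42]
tool shift mm [ 0.6 -0.9 -0.3]
```

```bash
python3 -m inch '[[[0.6,0,0,1.5,0],[0.6,0,0,0.5,0]]]'; python3 -m inch '[[[0.6,0,0,1.5,0],[0.6,0,0,0.5,0]]]' ; python3 go.py 0.3025 0.467 0.0718
```

```text
clock: 9.8
position: [0.3031, 0.468, 0.0712]
ee_rot: [-0.028, -3.14, -0.01]
force: [-1.0, -2.3, 4.4]
width: 0.499
clock: 10.0
position: [0.3031, 0.4679, 0.0712]
ee_rot: [-0.028, -3.14, -0.011]
force: [-1.1, -2.1, 2.2]
width: 0.498
t 10.0 pos [0.3031 0.4679 0.0712] F [-1.1 -2.1  2.2] w mm 45.8 jawdeg 89.0 tilt 0.41 q [-1.04  0.5  -0.07  1.91  0.04  0.73  0.42]
tool shift mm [ 0.6 -0.9 -0.6]
```

```bash
python3 -m inch '[[[0.4,0,0,0,0],[0.3,0,0,0,0],[0.2,0,0,0,0],[0.2,0,0,0,0],[0.2,0,0,-5,0],[0.2,0,0,-10,0],[0.2,0,0,-15,0],[0.2,0,0,-15,0],[0.2,0,0,-15,0],[0.2,0,0,-15,0],[0.2,0,0,-10,0],[0.2,0,0,0,0]]]'; python3 go.py 0.2945 0.3485 0.155
python3 - <<'E'
from ov import *
s=cam("side")[0]
overlay(s,(280,120,140,120),5,"pics/s12.png",[])
E
```

```text
clock: 11.2
position: [0.3036, 0.4681, 0.1638]
ee_rot: [0.028, 3.141, 0.016]
force: [0.1, -0.3, -0.4]
width: 0.798
t 11.2 pos [0.3036 0.4681 0.1638] F [ 0.1 -0.3 -0.4] w mm 73.4 jawdeg 89.0 tilt 0.57 q [-1.04  0.39 -0.07  1.82  0.03  0.93  0.44]
tool shift mm [   6.9 -119.9    7.6]
```

View pics/s12.png

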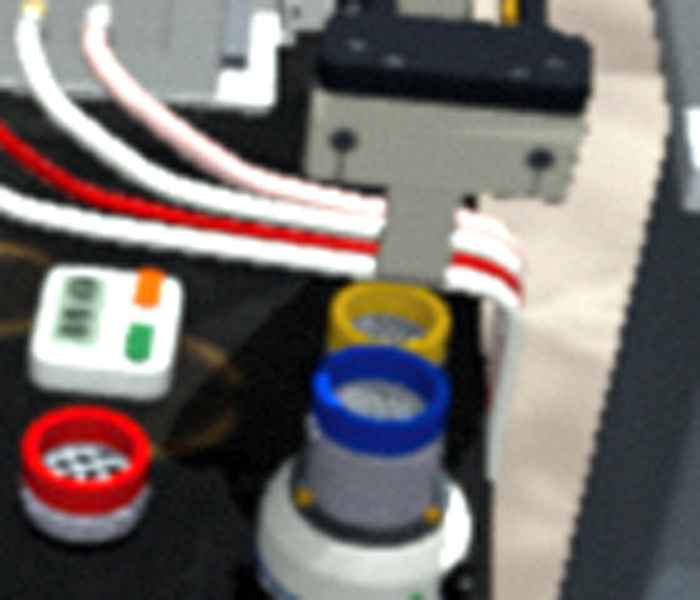

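```bash
python3 -m inch '[[[0.2,0,0,0,8],[0.2,0,0,0,8],[0.2,0,0,0,8],[0.2,0,0,0,8],[0.2,0,0,0,8],[0.2,0,0,0,8],[0.2,0,0,0,8],[0.2,0,0,0,8],[0.2,0,0,0,8],[0.2,0,0,0,8],[0.2,0,0,0,8],[0.2,0,0,0,0]]]'; python3 go.py 0.2945 0.3485 0.155
```

```text
clock: 12.45
position: [0.3006, 0.4623, 0.1535]
ee_rot: [-2.271, -2.17, 0.013]
force: [-0.5, -0.4, 0.1]
width: 0.799
t 12.45 pos [0.3006 0.4623 0.1535] F [-0.5 -0.4  0.1] w mm 73.5 jawdeg -2.6 tilt 0.46 q [-1.32  0.4   0.31  1.86 -0.15  0.91 -0.98]
tool shift mm [-114.    -0.9   -0.8]
```

```bash
python3 -m inch '[[[0.2,-8,0,0,0],[0.2,-15,0,0,0],[0.2,-15,0,0,0],[0.2,-15,0,0,0],[0.2,-15,0,0,0],[0.2,-15,0,0,0],[0.2,-12,0,0,0],[0.2,-8,0,0,0],[0.2,-4,0,0,0],[0.2,0,0,0,0],[0.2,0,0,0,0]]]'; python3 go.py 0.2945 0.3485 0.070
python3 - <<'E'
from ov import *
s=cam("side")[0];t=cam("top")[0]
overlay(s,(280,100,140,120),5,"pics/s13.png",[]);overlay(t,(250,200,150,120),5,"pics/t13.png",[])
E
```

```text
clock: 13.55
position: [0.296, 0.346, 0.1521]
ee_rot: [2.239, 2.201, -0.018]
force: [-0.5, 0.5, 0.2]
width: 0.8
t 13.55 pos [0.296  0.346  0.1521] F [-0.5  0.5  0.2] w mm 73.6 jawdeg -1.0 tilt 0.67 q [-1.25  0.26  0.32  2.08 -0.11  0.84 -0.87]
tool shift mm [ 3.2 -1.  82. ]
```

View pics/s13.png

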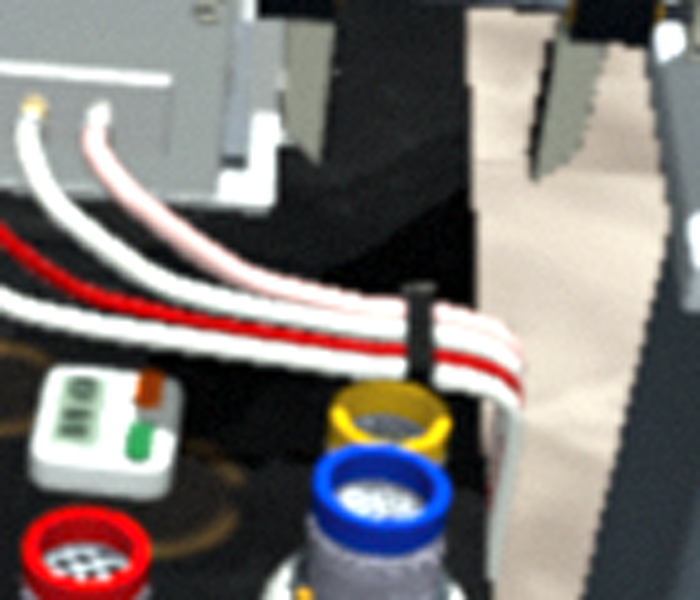

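View pics/t13.png

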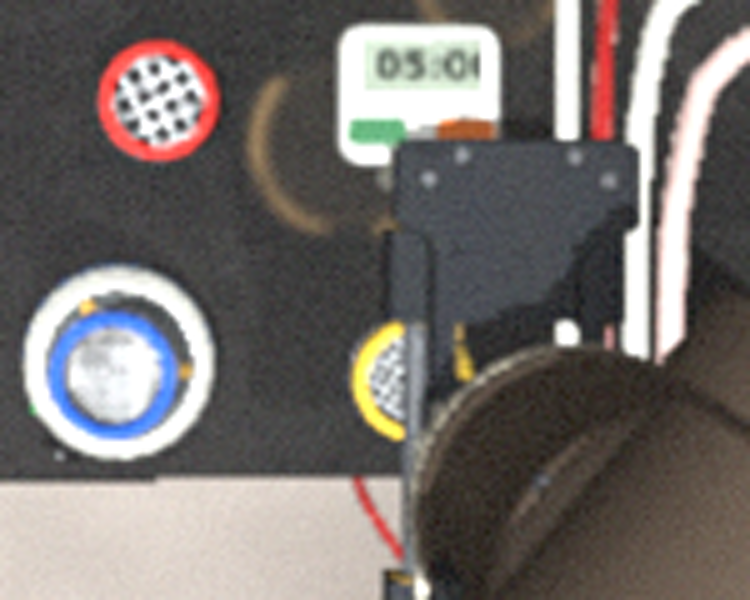

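```bash
python3 - <<'E'
from h import *
d=eyes.get_image("top"); print("blue",unproj(d,250+114.5/5-.5,200+375.5/5-.5,.092))
E
python3 -m inch '[[[0.2,-2,-1,5,1],[0.2,0,0,10,0],[0.2,0,0,10,0],[0.2,0,0,10,0],[0.2,0,0,10,0],[0.2,0,0,8,0],[0.2,0,0,5,0],[0.2,0,0,0,0],[0.2,0,0,0,0]]]'; python3 go.py 0.2945 0.3485 0.0125
python3 - <<'E'
from ov import *
s=cam("side")[0];t=cam("top")[0]
overlay(s,(300,120,120,100),6,"pics/s14.png",[])
E
```

```text
blue [0.30411481 0.46700933 0.092     ]
clock: 14.6
position: [0.2938, 0.3434, 0.0873]
ee_rot: [2.258, 2.18, -0.023]
force: [-0.8, 0.3, -1.1]
width: 0.8
t 14.6 pos [0.2938 0.3434 0.0873] F [-0.8  0.3 -1.1] w mm 73.6 jawdeg -2.0 tilt 0.84 q [-1.22  0.36  0.3   2.15 -0.16  0.67 -0.84]
tool shift mm [ 6.   1.1 74.7]
```

View pics/s14.png

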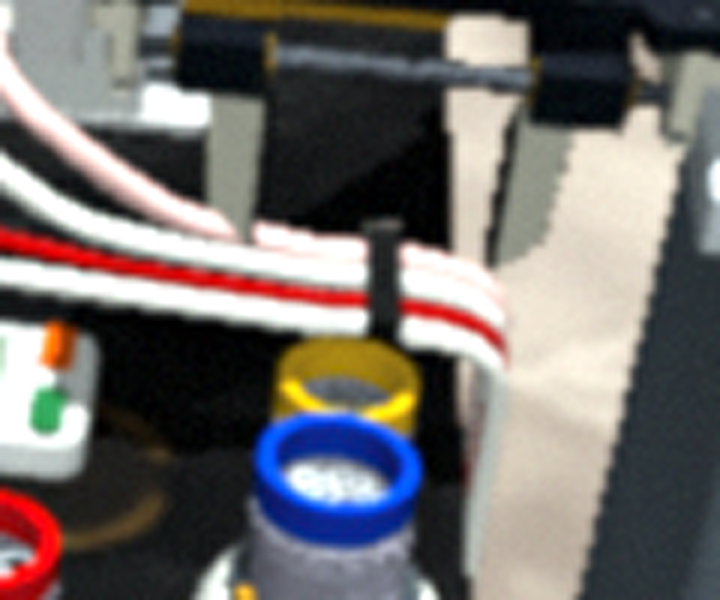

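```bash
python3 -m inch '[[[0.2,3,0,4,-1],[0.2,3,0,8,-1],[0.2,1,0,8,0],[0.2,0.5,0,8,0],[0.2,0.5,0,4,0],[0.2,0,0,0,0],[0.2,0,0,0,0]]]'; python3 go.py 0.294 0.349 0.0125
python3 - <<'E'
from ov import *
s=cam("side")[0];t=cam("top")[0]
overlay(s,(300,120,120,100),6,"pics/s15.png",[]);overlay(t,(250,200,150,120),5,"pics/t15.png",[])
E
```

```text
clock: 15.4
position: [0.2939, 0.3525, 0.0528]
ee_rot: [2.216, 2.224, -0.02]
force: [-0.1, 0.7, 0.2]
width: 0.802
t 15.4 pos [0.2939 0.3525 0.0528] F [-0.1  0.7  0.2] w mm 73.8 jawdeg 0.2 tilt 0.74 q [-1.19  0.43  0.26  2.16 -0.19  0.59 -0.79]
tool shift mm [-3.1  0.4 40.4]
```

View pics/s15.png

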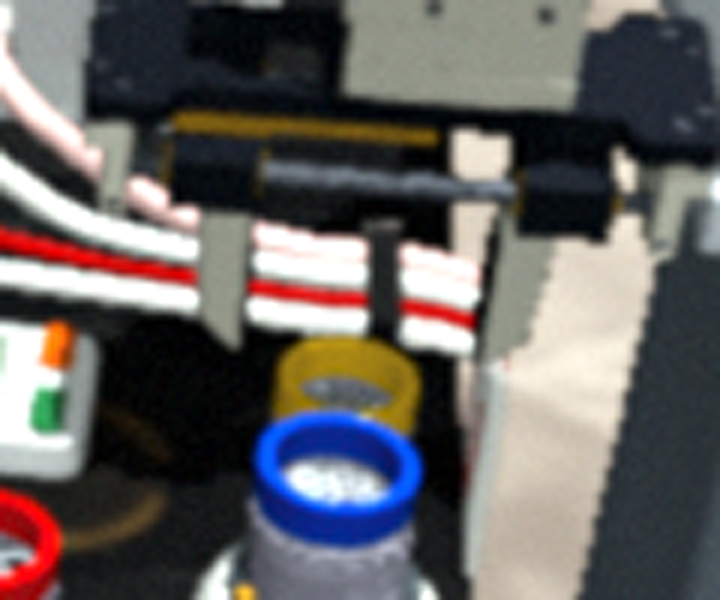

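View pics/t15.png

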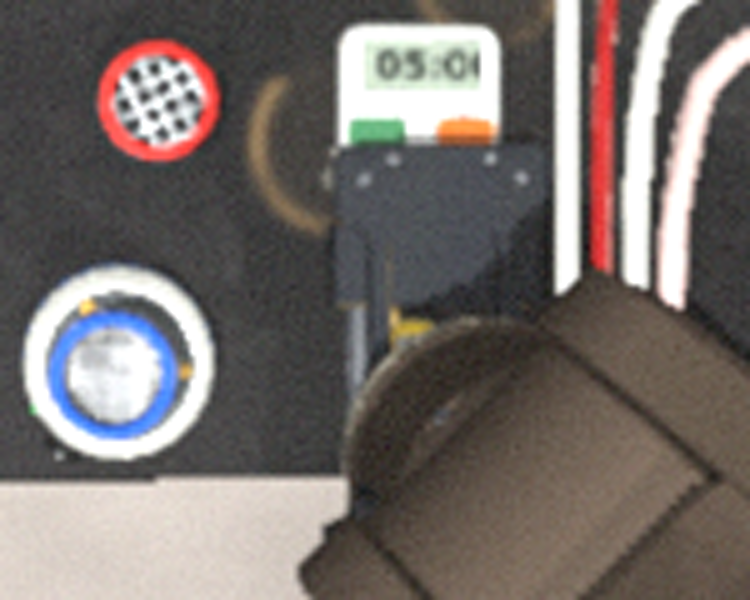

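```bash
python3 -m inch '[[[0.2,-3,0,4,0],[0.2,0,0,8,0],[0.2,0,0,8,0],[0.2,0,0,8,0],[0.2,0,0,5,0],[0.2,0,0,0,0],[0.2,0,0,0,0]]]'; python3 go.py 0.294 0.349 0.0125
```

```text
clock: 16.2
position: [0.2938, 0.3489, 0.0172]
ee_rot: [2.216, 2.224, -0.019]
force: [-1.2, 0.3, 0.3]
width: 0.796
t 16.2 pos [0.2938 0.3489 0.0172] F [-1.2  0.3  0.3] w mm 73.3 jawdeg 0.2 tilt 0.71 q [-1.16  0.49  0.23  2.19 -0.22  0.5  -0.76]
tool shift mm [0.1 0.2 4.7]
```

```bash
python3 -m inch '[[[0.2,0,0,4,0],[0.5,0,0,0,0],[0.6,0,0,0,0],[0.6,0,0,0,0],[0.6,0,0,0,0],[0.6,0,0,0,0],[0.6,0,0,0,0],[0.6,0,0,0,0]]]'; python3 go.py 0.294 0.349 0.0125
```

```text
clock: 17.0
position: [0.294, 0.3494, 0.0135]
ee_rot: [2.216, 2.225, -0.017]
force: [0.4, -0.6, -1.2]
width: 0.486
t 17.0 pos [0.294  0.3494 0.0135] F [ 0.4 -0.6 -1.2] w mm 44.7 jawdeg 0.2 tilt 0.63 q [-1.16  0.5   0.22  2.19 -0.23  0.49 -0.75]
tool shift mm [-0.4 -0.   1. ]
```

```bash
python3 -m inch '[[[0.6,0,0,0,0],[0.6,0,0,0,0]]]'; python3 go.py 0.294 0.349 0.0125
python3 - <<'E'
from ov import *
s=cam("side")[0]
overlay(s,(300,120,120,100),6,"pics/s16.png",[])
E
```

```text
clock: 17.2
position: [0.294, 0.3493, 0.0135]
ee_rot: [2.216, 2.224, -0.017]
force: [0.0, 0.2, -0.2]
width: 0.493
t 17.2 pos [0.294  0.3493 0.0135] F [ 0.   0.2 -0.2] w mm 45.4 jawdeg 0.2 tilt 0.64 q [-1.16  0.5   0.22  2.19 -0.23  0.49 -0.75]
tool shift mm [-0.3  0.   1. ]
```

View pics/s16.png

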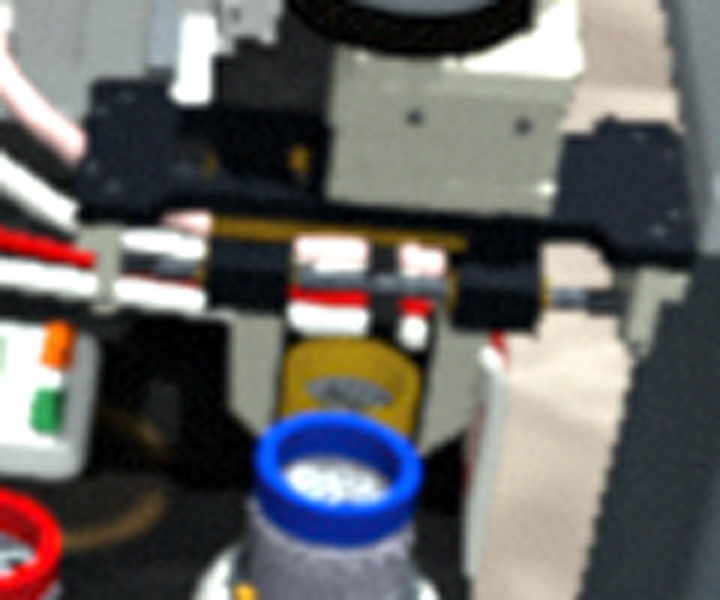

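```bash
python3 -m inch '[[[0.6,0,0,-5,0],[0.6,0,0,-10,0],[0.6,0,0,-15,0],[0.6,0,0,-15,0],[0.6,0,0,-15,0],[0.6,0,0,-15,0],[0.6,0,0,-15,0],[0.6,0,0,-15,0],[0.6,0,0,-15,0],[0.6,0,0,-10,0],[0.6,0,0,0,0],[0.6,0,0,0,0]]]'; python3 go.py 0.3031 0.4679 0.145
```

```text
clock: 18.45
position: [0.2949, 0.3495, 0.1555]
ee_rot: [2.218, 2.224, -0.013]
force: [-1.0, 0.1, -1.7]
width: 0.491
t 18.45 pos [0.2949 0.3495 0.1555] F [-1.   0.1 -1.7] w mm 45.1 jawdeg 0.1 tilt 0.47 q [-1.25  0.25  0.32  2.07 -0.11  0.84 -0.86]
tool shift mm [118.4   8.5   9.8]
```

```bash
python3 -m inch '[[[0.6,8,1,0,0],[0.6,12,1,0,0],[0.6,15,1,0,0],[0.6,15,1,0,0],[0.6,15,1,0,0],[0.6,15,1,0,0],[0.6,12,1,0,0],[0.6,8,0,0,0],[0.6,6,0,0,0],[0.6,3,0,0,0],[0.6,0,0,0,0],[0.6,0,0,0,0]]]'; python3 go.py 0.3031 0.4679 0.14
python3 - <<'E'
from ov import *
s=cam("side")[0];t=cam("top")[0]
overlay(s,(300,130,120,100),6,"pics/s17.png",[])
E
```

```text
clock: 19.65
position: [0.3001, 0.4694, 0.15]
ee_rot: [2.214, 2.226, -0.022]
force: [-0.7, 0.1, -1.4]
width: 0.487
t 19.65 pos [0.3001 0.4694 0.15  ] F [-0.7  0.1 -1.4] w mm 44.8 jawdeg 0.3 tilt 0.81 q [-1.31  0.42  0.3   1.84 -0.15  0.92 -0.94]
tool shift mm [-1.4  3.  10. ]
```

View pics/s17.png

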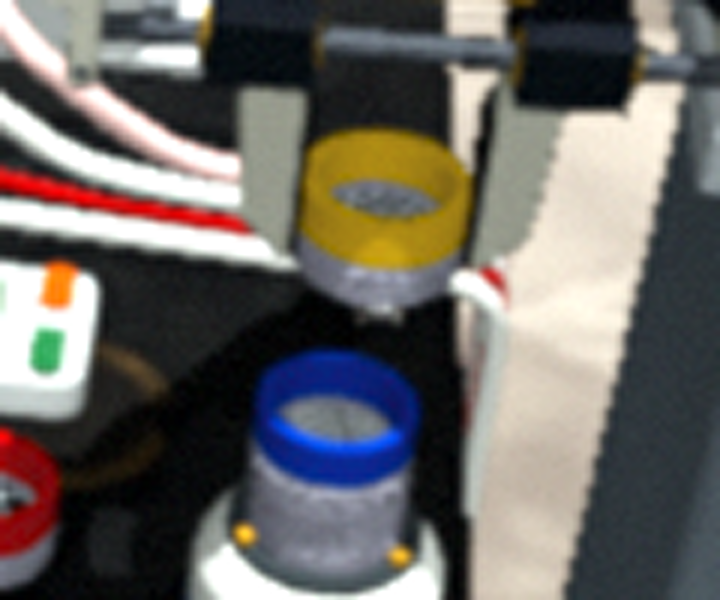

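```bash
cat > rel.py <<'E'
# estimate each sieve's (x,y) from side picture, given rim z: fit left/right column extents & top row of the band blob
import sys
from ov import *
from scipy.optimize import least_squares
RNG={"blue":((105,130,50),(125,255,255)),"yellow":((20,130,60),(34,255,255)),"red":((0,150,60),(8,255,255))}
def est(d,k,z,box=(300,110,110,140),g=(.303,.468)):
    m,_=blobs(d,*RNG[k]); mm=np.zeros_like(m); x,y,w,h=box; mm[y:y+h,x:x+w]=m[y:y+h,x:x+w]
    n,l,st,c=cv2.connectedComponentsWithStats(mm); i=1+np.argmax(st[1:,4]); X,Y,W,H,A=st[i]
    f=lambda p:(lambda q,q2:[min(q[:,0].min(),q2[:,0].min())-(X-.5),max(q[:,0].max(),q2[:,0].max())-(X+W-.5),q[:,1].min()-(Y-.5)])(proj(d,circ(p[0],p[1],z,.023)),proj(d,circ(p[0],p[1],z-.010,.023)))
    r=least_squares(f,g,diff_step=1e-4); return r.x.round(4),np.round(r.fun,2),(X,Y,W,H)
if __name__=="__main__":
    d=cam("side")[0]
    for a in sys.argv[1:]:
        k,z=a.split(":"); print(k,*est(d,k,float(z)))
E
python3 rel.py blue:0.092 yellow:0.1705
```

```text
blue [0.3025 0.4653] [ 0.44 -0.44  0.03] (np.int32(342), np.int32(188), np.int32(28), np.int32(23))
yellow [0.2982 0.4651] [-0.04  0.04 -0.  ] (np.int32(350), np.int32(151), np.int32(29), np.int32(24))
```

```bash
python3 -m inch '[[[0.6,-1,4,5,0],[0.6,0,0,8,0],[0.6,0,0,8,0],[0.6,0,0,5,0],[0.6,0,0,0,0],[0.6,0,0,0,0]]]'; python3 go.py 0.3037 0.4685 0.0975;python3 rel.py blue:0.092 yellow:0.1455
python3 - <<'E'
from ov import *
s=cam("side")[0];t=cam("top")[0]
overlay(s,(300,130,120,100),6,"pics/s18.png",[])
E
```

```text
clock: 20.4
position: [0.3045, 0.4667, 0.1213]
ee_rot: [2.215, 2.224, -0.023]
force: [-0.4, -0.1, -1.7]
width: 0.489
t 20.4 pos [0.3045 0.4667 0.1213] F [-0.4 -0.1 -1.7] w mm 45.0 jawdeg 0.2 tilt 0.87 q [-1.3   0.45  0.29  1.87 -0.17  0.86 -0.92]
tool shift mm [ 2.1 -0.6 23.8]
blue [0.3024 0.4711] [ 0.37 -0.36  0.03] (np.int32(342), np.int32(190), np.int32(28), np.int32(21))
yellow [0.304  0.4708] [-0.27  0.26 -0.02] (np.int32(345), np.int32(165), np.int32(28), np.int32(23))
```

View pics/s18.png

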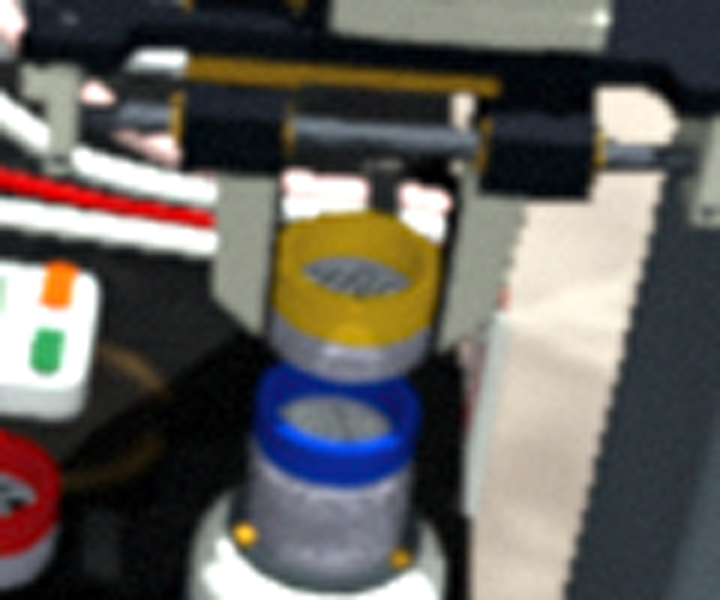

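```bash
python3 -m inch '[[[0.6,0,-1,3,0],[0.6,0,0,4,0],[0.6,0,0,4,0],[0.6,0,0,4,0],[0.6,0,0,0,0],[0.6,0,0,0,0]]]'; python3 go.py 0.3033 0.467 0.0975
python3 - <<'E'
from ov import *
s=cam("side")[0];t=cam("top")[0]
overlay(s,(300,130,120,100),6,"pics/s19.png",[])
E
```

```text
clock: 21.15
position: [0.3033, 0.4672, 0.1058]
ee_rot: [2.215, 2.225, -0.021]
force: [0.2, 0.9, -0.6]
width: 0.492
t 21.15 pos [0.3033 0.4672 0.1058] F [ 0.2  0.9 -0.6] w mm 45.2 jawdeg 0.2 tilt 0.77 q [-1.29  0.47  0.28  1.88 -0.17  0.82 -0.92]
tool shift mm [-0.1  0.1  8.3]
```

View pics/s19.png

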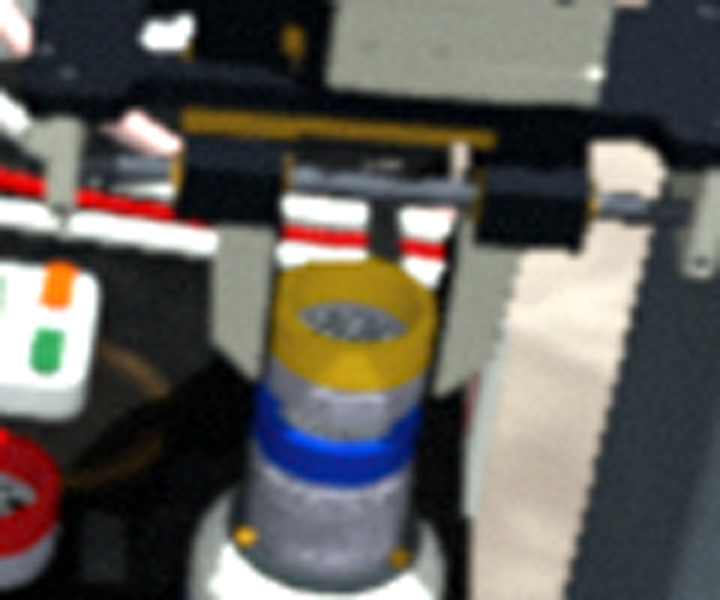

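```bash
python3 -m inch '[[[0.6,0,-0.3,3,0],[0.6,0,0,3,0],[0.6,0,0,1,0],[0.6,0,0,0,0]]]'; python3 go.py 0.3033 0.467 0.0975;python3 -m inch '[[[0.6,0,0,1.5,0],[0.6,0,0,0.5,0]]]';python3 go.py
```

```text
clock: 21.65
position: [0.303, 0.4673, 0.0986]
ee_rot: [2.216, 2.225, -0.02]
force: [-0.3, -0.1, -0.9]
width: 0.491
t 21.65 pos [0.303  0.4673 0.0986] F [-0.3 -0.1 -0.9] w mm 45.2 jawdeg 0.2 tilt 0.73 q [-1.29  0.48  0.28  1.89 -0.18  0.81 -0.91]
tool shift mm [-0.3  0.3  1.1]
clock: 21.85
position: [0.3032, 0.4675, 0.0973]
ee_rot: [2.216, 2.225, -0.019]
force: [-2.2, -3.5, 11.5]
width: 0.491
t 21.85 pos [0.3032 0.4675 0.0973] F [-2.2 -3.5 11.5] w mm 45.2 jawdeg 0.2 tilt 0.7 q [-1.29  0.48  0.28  1.89 -0.18  0.8  -0.91]
```

```bash
python3 -m inch '[[[0.45,0,0,-0.3,0],[0.3,0,0,0,0],[0.2,0,0,0,0],[0.2,0,0,0,0],[0.2,0,0,-5,0],[0.2,0,0,-10,0],[0.2,0,0,-15,0],[0.2,0,0,-15,0],[0.2,0,0,-15,0],[0.2,0,0,-10,0],[0.2,0,0,0,0],[0.2,0,0,0,0]]]'; python3 go.py 0.406 0.450 0.17
python3 - <<'E'
from ov import *
s=cam("side")[0];t=cam("top")[0]
overlay(s,(280,120,140,120),5,"pics/s20.png",[])
E
```

```text
clock: 23.05
position: [0.3043, 0.4688, 0.1743]
ee_rot: [2.217, 2.226, -0.015]
force: [-0.7, -0.3, -1.6]
width: 0.802
t 23.05 pos [0.3043 0.4688 0.1743] F [-0.7 -0.3 -1.6] w mm 73.8 jawdeg 0.2 tilt 0.54 q [-1.31  0.39  0.3   1.81 -0.14  0.97 -0.95]
tool shift mm [-19.1 101.6   3.8]
```

View pics/s20.png

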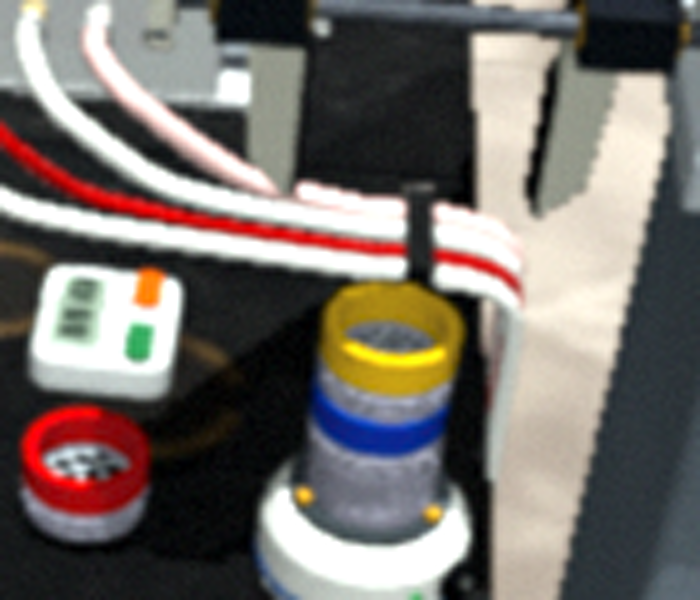

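```bash
python3 -m inch '[[[0.2,0,0,-1,-8],[0.2,0,0,-1,-8],[0.2,0,0,-1,-8],[0.2,0,0,-1,-8],[0.2,0,0,-1,-8],[0.2,0,0,-1,-8],[0.2,0,0,-1,-8],[0.2,0,0,-1,-8],[0.2,0,0,-1,-8],[0.2,0,0,-1,-8],[0.2,0,0,-1,-8],[0.2,0,0,0,0]]]'; python3 go.py 0.406 0.450 0.17
```

```text
clock: 24.35
position: [0.3013, 0.4636, 0.175]
ee_rot: [0.049, -3.125, 0.036]
force: [-0.5, -0.4, 0.5]
width: 0.798
t 24.35 pos [0.3013 0.4636 0.175 ] F [-0.5 -0.4  0.5] w mm 73.5 jawdeg 91.8 tilt 1.61 q [-1.04  0.39 -0.06  1.79  0.02  0.99  0.49]
tool shift mm [-104.3  -16.8    3.7]
```

```bash
python3 -m inch '[[[0.2,-8,-1,0,2],[0.2,-12,-2,0,0],[0.2,-15,-2,0,0],[0.2,-15,-2,0,0],[0.2,-15,-2,0,0],[0.2,-12,-2,0,0],[0.2,-8,-2,0,0],[0.2,-6,-1,0,0],[0.2,-4,0,0,0],[0.2,0,0,0,0],[0.2,0,0,0,0]]]'; python3 go.py 0.406 0.450 0.09
python3 - <<'E'
from ov import *
s=cam("side")[0];t=cam("top")[0]
overlay(s,(250,120,140,120),5,"pics/s21.png",[])
overlay(t,(220,170,150,120),5,"pics/t21.png",[])
E
```

```text
clock: 25.45
position: [0.4062, 0.4454, 0.1719]
ee_rot: [-0.034, -3.126, 0.041]
force: [-0.2, 0.3, -0.1]
width: 0.8
t 25.45 pos [0.4062 0.4454 0.1719] F [-0.2  0.3 -0.1] w mm 73.6 jawdeg 88.8 tilt 1.75 q [-0.91  0.47 -0.02  1.67  0.01  1.04  0.62]
tool shift mm [-1.   6.7 81.8]
```

View pics/s21.png

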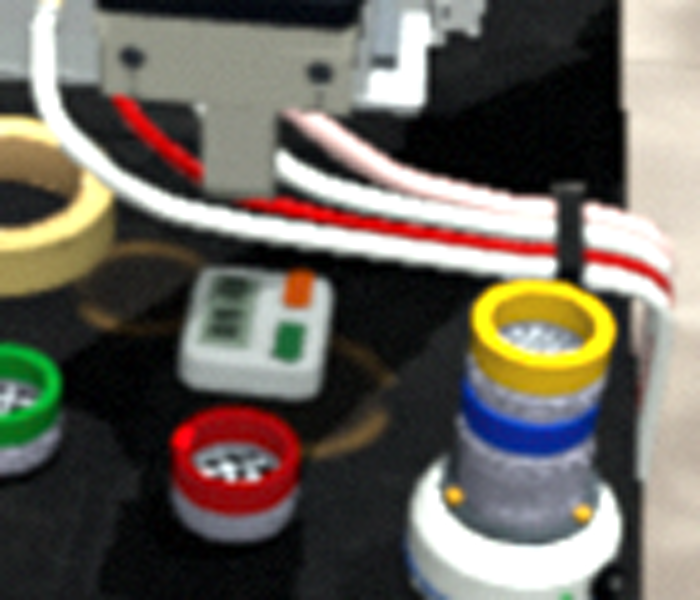

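View pics/t21.png

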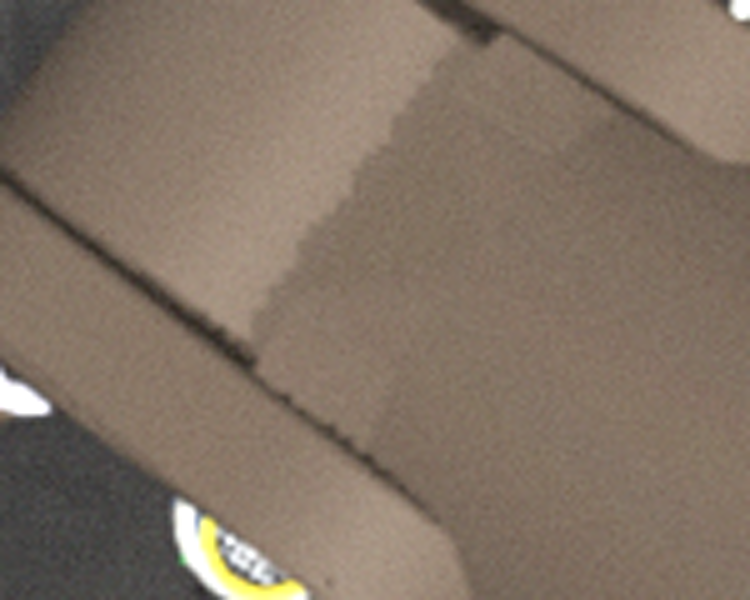

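```bash
python3 -m inch '[[[0.2,0,2,5,0],[0.2,0,2,10,0],[0.2,0,1,10,0],[0.2,0,0,12,0],[0.2,0,0,12,0],[0.2,0,0,12,0],[0.2,0,0,10,0],[0.2,0,0,5,0],[0.2,0,0,0,0],[0.2,0,0,0,0]]]'; python3 go.py 0.406 0.4498 0.013
```

```text
clock: 26.55
position: [0.4026, 0.4485, 0.0872]
ee_rot: [-0.03, -3.123, 0.045]
force: [-0.7, -0.4, 0.3]
width: 0.797
t 26.55 pos [0.4026 0.4485 0.0872] F [-0.7 -0.4  0.3] w mm 73.4 jawdeg 88.9 tilt 1.93 q [-0.92  0.56 -0.02  1.75  0.02  0.87  0.61]
tool shift mm [-4.7  3.5 74.1]
```

```bash
python3 -m inch '[[[0.2,-2,1,5,0],[0.2,-2,1,8,0],[0.2,0,0,8,0],[0.2,0,0,8,0],[0.2,0,0,8,0],[0.2,0,0,5,0],[0.2,0,0,0,0],[0.2,0,0,0,0]]]'; python3 go.py 0.406 0.4498 0.013
python3 - <<'E'
from ov import *
s=cam("side")[0]
overlay(s,(250,120,140,120),5,"pics/s22.png",[])
E
```

```text
clock: 27.35
position: [0.4067, 0.4498, 0.0421]
ee_rot: [-0.031, -3.124, 0.043]
force: [-0.1, 0.4, 0.6]
width: 0.8
t 27.35 pos [0.4067 0.4498 0.0421] F [-0.1  0.4  0.6] w mm 73.6 jawdeg 88.9 tilt 1.85 q [-0.91  0.62 -0.02  1.77  0.02  0.78  0.61]
tool shift mm [ 0.2  0.8 29.1]
```

View pics/s22.png

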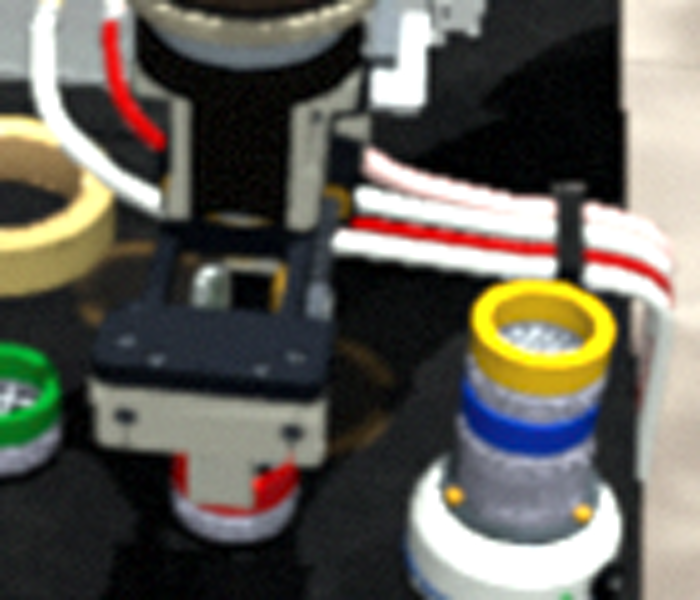

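```bash
python3 - <<'E'
from h import *
s=eyes.get_image("side")
print((proj(s,[[.4067,.4498,.034],[.4067,.4498+.037+.015,.052],[.3967,.4498,.034]])-[250,120]+.5)*5-.5)
E
python3 rel.py >/dev/null
```

```text
[[231.76569554 448.89661519]
 [217.97364658 505.01481241]
 [258.40868656 451.52384081]]
```

```bash
python3 -m inch '[[[0.2,0,1,5,0],[0.2,0,0,8,0],[0.2,0,0,8,0],[0.2,0,0,6,0],[0.2,0,0,0,0],[0.2,0,0,0,0]]]'; python3 go.py 0.406 0.4498 0.013
```

```text
clock: 28.1
position: [0.4064, 0.4505, 0.0132]
ee_rot: [-0.031, -3.125, 0.041]
force: [-0.3, -0.3, 0.1]
width: 0.801
t 28.1 pos [0.4064 0.4505 0.0132] F [-0.3 -0.3  0.1] w mm 73.7 jawdeg 88.9 tilt 1.78 q [-0.91  0.66 -0.02  1.79  0.02  0.73  0.61]
tool shift mm [ 0.4 -0.7  0.2]
```

```bash
python3 -m inch '[[[0.5,0,0,0,0],[0.6,0,0,0,0],[0.6,0,0,0,0],[0.6,0,0,0,0],[0.6,0,0,0,0],[0.6,0,0,0,0],[0.6,0,0,0,0],[0.6,0,0,0,0]]]'; python3 go.py 0.406 0.4498 0.013;  python3 -m inch '[[[0.6,0,0,-5,0],[0.6,0,0,-10,0],[0.6,0,0,-15,0],[0.6,0,0,-15,0],[0.6,0,0,-15,0],[0.6,0,0,-15,0],[0.6,0,0,-15,0],[0.6,0,0,-15,0],[0.6,0,0,-15,0],[0.6,0,0,-15,0],[0.6,0,0,-8,0],[0.6,0,0,0,0]]]'; python3 go.py 0.3031 0.4675 0.17
```

```text
clock: 28.9
position: [0.4067, 0.4507, 0.0139]
ee_rot: [-0.031, -3.125, 0.04]
force: [-0.0, -0.3, -0.6]
width: 0.497
t 28.9 pos [0.4067 0.4507 0.0139] F [-0.  -0.3 -0.6] w mm 45.8 jawdeg 88.9 tilt 1.73 q [-0.91  0.66 -0.02  1.79  0.02  0.73  0.61]
tool shift mm [ 0.7 -0.9  0.9]
clock: 30.1
position: [0.4093, 0.4549, 0.1712]
ee_rot: [-0.031, -3.128, 0.034]
force: [1.2, -1.6, -0.4]
width: 0.499
t 30.1 pos [0.4093 0.4549 0.1712] F [ 1.2 -1.6 -0.4] w mm 45.9 jawdeg 88.9 tilt 1.45 q [-0.92  0.48 -0.02  1.65  0.01  1.04  0.62]
tool shift mm [106.4  10.5   2.3]
```

```bash
python3 -m inch '[[[0.6,6,1,0,0],[0.6,10,1,0,0],[0.6,15,1,0,0],[0.6,15,1,0,0],[0.6,15,1,0,0],[0.6,15,1,0,0],[0.6,10,1,0,0],[0.6,7,1,0,0],[0.6,5,1,0,0],[0.6,3,0,0,0],[0.6,0,0,0,0],[0.6,0,0,0,0]]]'; python3 go.py 0.3031 0.4675 0.15
python3 - <<'E'
from ov import *
s=cam("side")[0]
overlay(s,(300,100,120,120),5,"pics/s23.png",[])
E
```

```text
clock: 31.3
position: [0.2966, 0.4659, 0.1701]
ee_rot: [-0.026, -3.125, 0.039]
force: [0.3, -0.3, -0.5]
width: 0.498
t 31.3 pos [0.2966 0.4659 0.1701] F [ 0.3 -0.3 -0.5] w mm 45.8 jawdeg 89.1 tilt 1.69 q [-1.06  0.39 -0.05  1.79  0.02  0.98  0.44]
tool shift mm [-6.7  2.2 20. ]
```

View pics/s23.png

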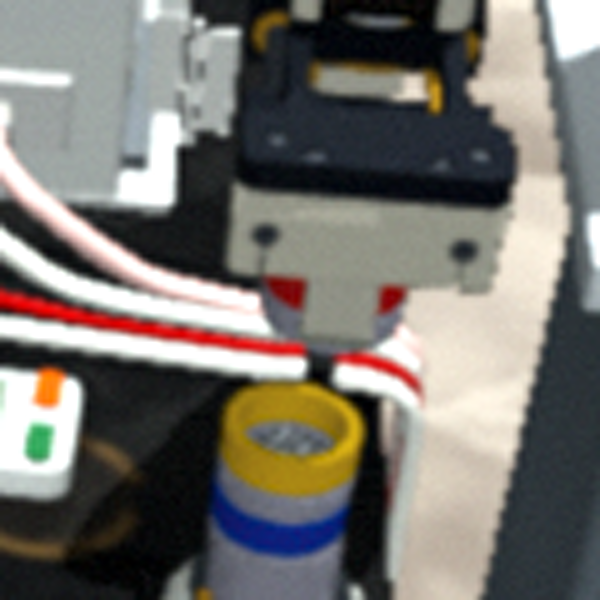

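```bash
python3 -m inch '[[[0.6,-4,1,0,0],[0.6,-3,1,5,0],[0.6,0,0,8,0],[0.6,0,0,6,0],[0.6,0,0,0,0],[0.6,0,0,0,0]]]'; python3 go.py 0.3031 0.4675 0.15
python3 - <<'E'
from ov import *
s=cam("side")[0]
overlay(s,(310,120,100,100),6,"pics/s24.png",[])
E
python3 rel.py yellow:0.118
```

```text
clock: 31.95
position: [0.3058, 0.4664, 0.1483]
ee_rot: [-0.031, -3.125, 0.041]
force: [-0.3, -0.4, -0.2]
width: 0.496
t 31.95 pos [0.3058 0.4664 0.1483] F [-0.3 -0.4 -0.2] w mm 45.7 jawdeg 88.9 tilt 1.76 q [-1.05  0.42 -0.05  1.81  0.02  0.94  0.45]
tool shift mm [ 2.7  1.  -1.7]
yellow [0.3013 0.4705] [ 0.56 -0.56  0.04] (np.int32(344), np.int32(178), np.int32(29), np.int32(21))
```

View pics/s24.png

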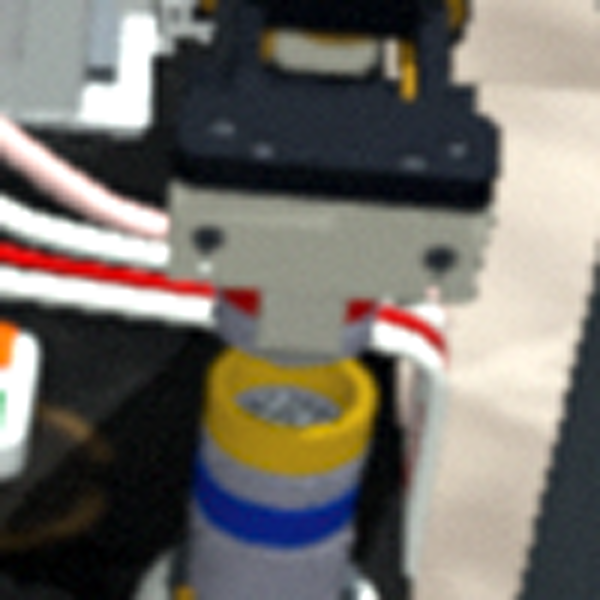

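```bash
python3 -m inch '[[[0.6,2.5,1,0,0],[0.6,0,0.5,4,0],[0.6,0,0,4,0],[0.6,0,0,4,0],[0.6,0,0,0,0],[0.6,0,0,0,0]]]'; python3 go.py 0.3031 0.4675 0.1239
python3 - <<'E'
from ov import *
s=cam("side")[0]
overlay(s,(310,120,100,100),6,"pics/s25.png",[])
E
```

```text
clock: 32.65
position: [0.3025, 0.4684, 0.136]
ee_rot: [-0.029, -3.126, 0.039]
force: [-0.2, -0.7, -0.7]
width: 0.496
t 32.65 pos [0.3025 0.4684 0.136 ] F [-0.2 -0.7 -0.7] w mm 45.6 jawdeg 88.9 tilt 1.68 q [-1.06  0.44 -0.05  1.82  0.02  0.91  0.44]
tool shift mm [-0.8 -0.6 12.1]
```

View pics/s25.png

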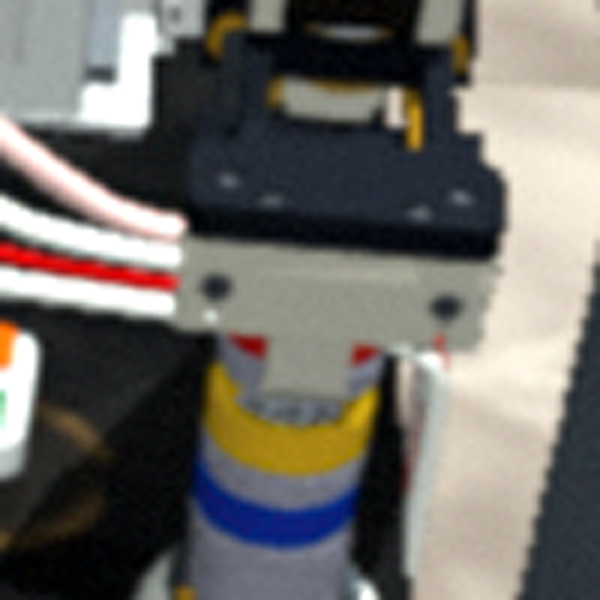

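```bash
python3 -m inch '[[[0.6,-0.3,0,3,0],[0.6,0,0,3,0],[0.6,0,0,3,0],[0.6,0,0,1,0],[0.6,0,0,0,0]]]'; python3 go.py 0.3031 0.4675 0.1239;python3 -m inch '[[[0.6,0,0,1.5,0],[0.6,0,0,0.5,0]]]';python3 go.py
```

```text
clock: 33.2
position: [0.3029, 0.4681, 0.1252]
ee_rot: [-0.03, -3.126, 0.039]
force: [-0.4, -0.3, -1.4]
width: 0.5
t 33.2 pos [0.3029 0.4681 0.1252] F [-0.4 -0.3 -1.4] w mm 46.0 jawdeg 88.9 tilt 1.67 q [-1.06  0.45 -0.05  1.83  0.02  0.89  0.44]
tool shift mm [-0.2 -0.5  1.3]
clock: 33.4
position: [0.303, 0.4683, 0.1236]
ee_rot: [-0.03, -3.126, 0.038]
force: [-0.8, -2.2, 5.7]
width: 0.498
t 33.4 pos [0.303  0.4683 0.1236] F [-0.8 -2.2  5.7] w mm 45.8 jawdeg 88.9 tilt 1.63 q [-1.06  0.45 -0.05  1.83  0.02  0.89  0.44]
```

```bash
python3 -m inch '[[[0.6,0,0,0.5,0],[0.45,0,0,0,0],[0.3,0,0,0,0],[0.2,0,0,0,0],[0.2,0,0,0,0],[0.2,0,0,-5,0],[0.2,0,0,-10,0],[0.2,0,0,-15,0],[0.2,0,0,-15,0],[0.2,0,0,-15,0],[0.2,0,0,-10,0],[0.2,0,0,0,0]]]'; python3 go.py 0.363 0.5625 0.20
python3 - <<'E'
from ov import *
s=cam("side")[0];t=cam("top")[0]
overlay(s,(280,120,140,120),5,"pics/s26.png",[])
E
```

```text
clock: 34.6
position: [0.3045, 0.4707, 0.2002]
ee_rot: [-0.03, -3.128, 0.034]
force: [-0.1, 0.2, -0.6]
width: 0.797
t 34.6 pos [0.3045 0.4707 0.2002] F [-0.1  0.2 -0.6] w mm 73.3 jawdeg 88.9 tilt 1.47 q [-1.06  0.37 -0.04  1.74  0.02  1.05  0.44]
tool shift mm [-56.7  92.8  -2.6]
```

View pics/s26.png

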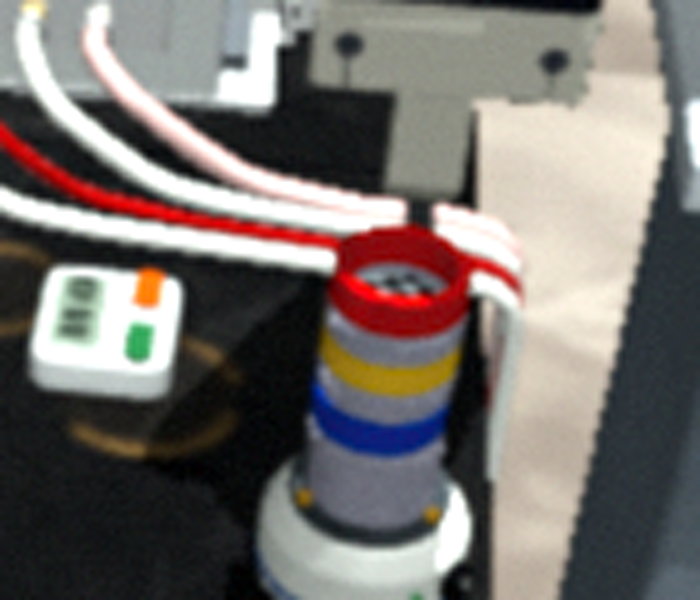

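```bash
python3 -m inch '[[[0.2,0,0,0,-5],[0.2,0,0,0,-6],[0.2,0,0,0,-6],[0.2,0,0,0,-6],[0.2,0,0,0,-6],[0.2,0,0,0,-6],[0.2,0,0,0,-6],[0.2,0,0,0,-6],[0.2,0,0,0,-6],[0.2,0,0,0,-4],[0.2,0,0,0,0]]]'; python3 go.py 0.363 0.5625 0.19
```

```text
clock: 35.8
position: [0.3008, 0.4643, 0.1879]
ee_rot: [1.51, -2.709, 0.035]
force: [0.2, -0.2, 0.4]
width: 0.801
t 35.8 pos [0.3008 0.4643 0.1879] F [ 0.2 -0.2  0.4] w mm 73.7 jawdeg 148.3 tilt 2.63 q [-0.89  0.4  -0.27  1.74  0.11  1.06  1.39]
tool shift mm [-115.9   -1.3   -7.4]
```

```bash
sed -i 's/"q",np/"zvec",(R[:2,2]*57.3).round(2),"q",np/' go.py; python3 go.py; python3 -m inch '[[[0.2,-6,0,-2,0],[0.2,-12,0,0,0],[0.2,-15,0,0,0],[0.2,-15,0,0,0],[0.2,-15,0,0,0],[0.2,-15,0,0,0],[0.2,-12,0,0,0],[0.2,-8,0,0,0],[0.2,-5,0,0,0],[0.2,-3,0,0,0],[0.2,0,0,0,0],[0.2,0,0,0,0]]]'; python3 go.py 0.363 0.5625 0.10
python3 - <<'E'
from ov import *
s=cam("side")[0]
overlay(s,(230,150,140,120),5,"pics/s27.png",[])
E
```

```text
t 35.8 pos [0.3008 0.4643 0.1879] F [ 0.2 -0.2  0.4] w mm 73.7 jawdeg 148.3 tilt 2.63 zvec [-1.38 -2.24] q [-0.89  0.4  -0.27  1.74  0.11  1.06  1.39]
clock: 37.0
position: [0.3618, 0.5622, 0.1813]
ee_rot: [1.49, -2.718, 0.038]
force: [-0.8, 0.2, 0.1]
width: 0.804
t 37.0 pos [0.3618 0.5622 0.1813] F [-0.8  0.2  0.1] w mm 73.9 jawdeg 147.5 tilt 2.76 zvec [-1.4  -2.37] q [-0.93  0.59 -0.23  1.45  0.13  1.17  1.39]
tool shift mm [-4.8 -0.7 81.2]
```

View pics/s27.png

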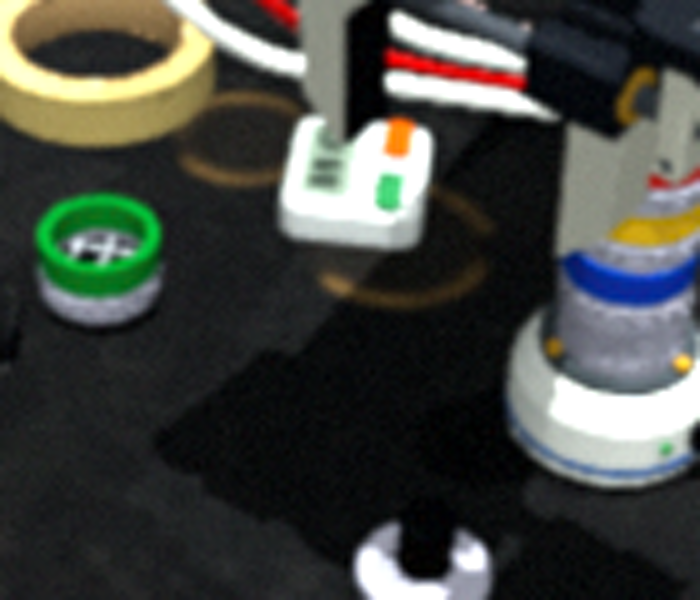

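```bash
python3 -m inch '[[[0.3,-1,0,5,0],[0.3,-1,0,8,0],[0.3,-1,0,8,0],[0.4,-1,0,10,0],[0.4,-1,0,10,0],[0.4,0,0,10,0],[0.4,0,0,10,0],[0.4,0,0,6,0],[0.4,0,0,0,0],[0.4,0,0,0,0]]]'; python3 go.py 0.363 0.5625 0.022
python3 - <<'E'
from ov import *
s=cam("side")[0];t=cam("top")[0]
overlay(s,(260,180,110,110),6,"pics/s28.png",[]);overlay(t,(180,190,120,100),6,"pics/t28.png",[])
E
```

```text
clock: 38.05
position: [0.3623, 0.562, 0.107]
ee_rot: [1.489, -2.716, 0.04]
force: [-0.6, -0.2, -0.2]
width: 0.599
t 38.05 pos [0.3623 0.562  0.107 ] F [-0.6 -0.2 -0.2] w mm 55.1 jawdeg 147.5 tilt 2.9 zvec [-1.47 -2.5 ] q [-0.94  0.65 -0.23  1.52  0.16  1.04  1.37]
tool shift mm [-5.1 -0.2 84.8]
```

View pics/s28.png

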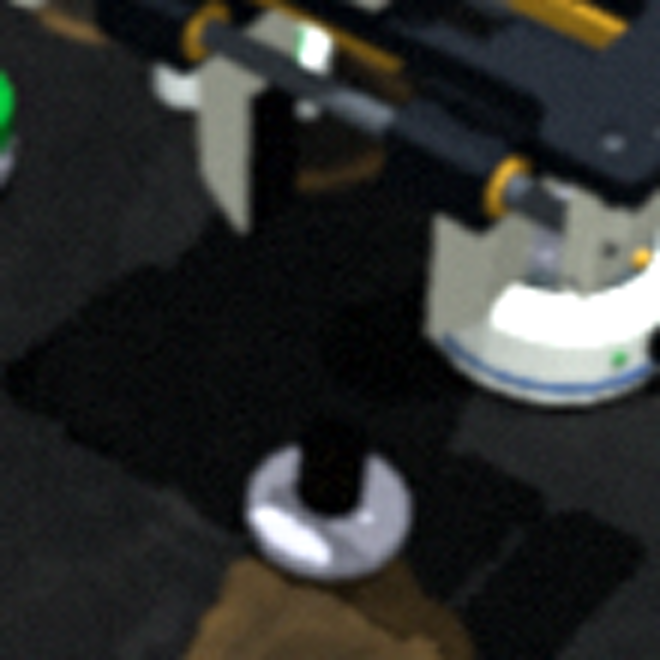

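View pics/t28.png

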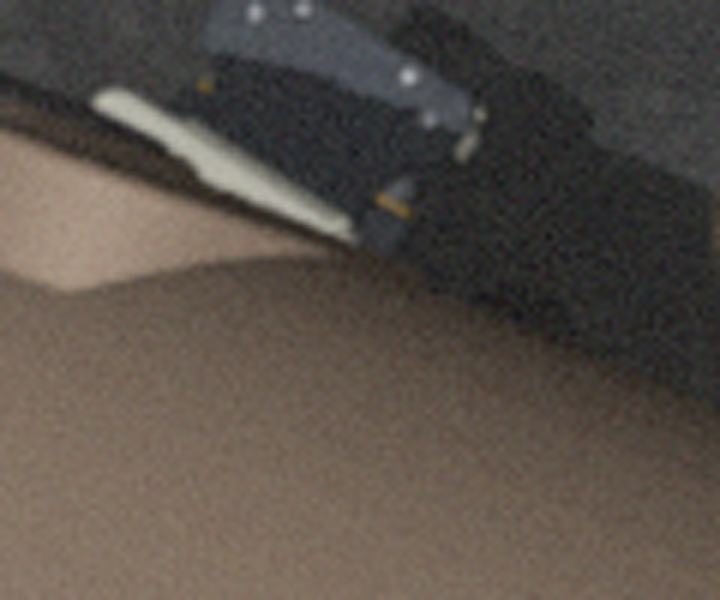

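```bash
python3 -m inch '[[[0.4,-1,0,5,0],[0.4,-1,0,8,0],[0.4,-1,0,8,0],[0.4,-1,0,8,0],[0.4,-1,0,8,0],[0.4,0,0,8,0],[0.4,0,0,4,0],[0.4,0,0,0,0],[0.4,0,0,0,0]]]'; python3 go.py 0.363 0.5625 0.022
python3 - <<'E'
from ov import *
s=cam("side")[0]
overlay(s,(260,180,110,110),6,"pics/s29.png",[])
E
```

```text
clock: 39.05
position: [0.364, 0.5646, 0.0538]
ee_rot: [1.489, -2.717, 0.04]
force: [-0.5, 0.2, 1.4]
width: 0.601
t 39.05 pos [0.364  0.5646 0.0538] F [-0.5  0.2  1.4] w mm 55.3 jawdeg 147.5 tilt 2.85 zvec [-1.44 -2.46] q [-0.94  0.71 -0.22  1.55  0.17  0.95  1.36]
tool shift mm [ 0.8 -0.2 31.9]
```

View pics/s29.png

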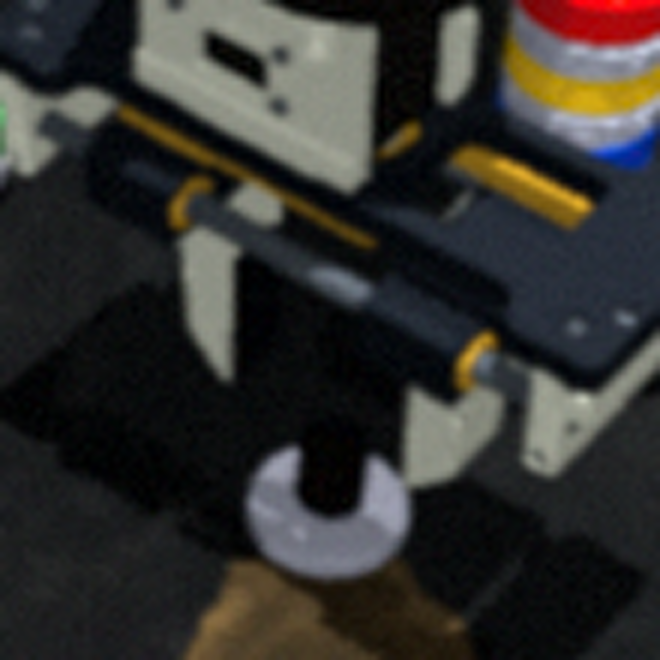

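```bash
python3 - <<'E'
from h import *
from scipy.spatial.transform import Rotation as Ro
s=eyes.get_image("side"); o=arm.observe(); R=Ro.from_rotvec(o["ee_rot"]).as_matrix(); p=np.array(o["position"])
P=[p+R@np.array(v) for v in [(0,0,0),(-.0095,.0277,0),(-.0095,-.0277,0),(-.0135,.0277,0),(-.0135,-.0277,0)]]+[[.363,.5625,.04],[.363,.5625,.0155]]
print((proj(s,P)-[260,180]+.5)*6-.5)
E
```

```text
[[331.02595865 407.83543102]
 [392.57475398 476.83378602]
 [230.19245646 380.51620421]
 [383.70738239 485.6400407 ]
 [221.15266893 388.73425255]
 [332.32199701 438.51044269]
 [326.70808962 498.98723083]]
```

```bash
python3 go.py 0.364 0.5643 0.021; python3 -m inch '[[[0.4,-0.5,0,5,0],[0.4,-0.5,0,8,0],[0.4,0,0,8,0],[0.4,0,0,6,0],[0.4,0,0,2,0],[0.4,0,0,0,0]]]'; python3 go.py 0.364 0.5643 0.021
python3 - <<'E'
from ov import *
s=cam("side")[0]
overlay(s,(260,180,110,110),6,"pics/s30.png",[])
E
```

```text
t 39.15 pos [0.3641 0.5647 0.0541] F [-1.1 -0.4 -0.4] w mm 55.3 jawdeg 147.5 tilt 2.82 zvec [-1.43 -2.44] q [-0.94  0.71 -0.22  1.55  0.17  0.95  1.36]
tool shift mm [-1.2 -0.1 33.1]
clock: 39.75
position: [0.364, 0.5645, 0.0229]
ee_rot: [1.49, -2.718, 0.039]
force: [-0.6, 0.2, -0.1]
width: 0.601
t 39.75 pos [0.364  0.5645 0.0229] F [-0.6  0.2 -0.1] w mm 55.3 jawdeg 147.5 tilt 2.78 zvec [-1.4 -2.4] q [-0.95  0.75 -0.21  1.57  0.18  0.89  1.35]
tool shift mm [ 0.1 -0.1  1.9]
```

View pics/s30.png

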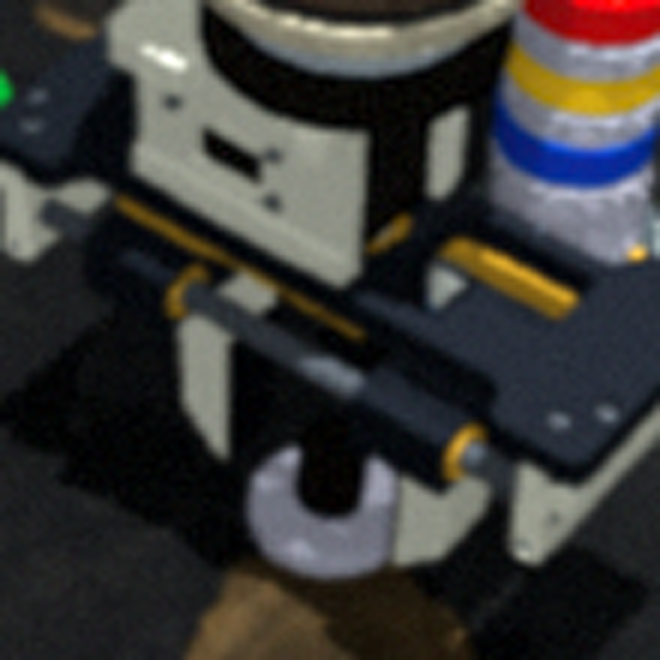

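```bash
python3 -m inch '[[[0.5,0,0,1,0],[0.7,0,0,0,0],[0.85,0,0,0,0],[0.85,0,0,0,0],[0.85,0,0,0,0],[0.85,0,0,0,0],[0.85,0,0,0,0],[0.85,0,0,0,0],[0.85,0,0,0,0]]]' 20; python3 go.py
```

```text
clock: 40.7
position: [0.3645, 0.565, 0.0229]
ee_rot: [1.49, -2.72, 0.038]
force: [-0.2, -0.5, -1.0]
width: 0.209
t 40.7 pos [0.3645 0.565  0.0229] F [-0.2 -0.5 -1. ] w mm 19.2 jawdeg 147.5 tilt 2.69 zvec [-1.35 -2.32] q [-0.95  0.75 -0.21  1.57  0.18  0.89  1.35]
```

```bash
python3 -m inch '[[[0.85,0,0,-5,0],[0.85,0,0,-10,0],[0.85,0,0,-15,0],[0.85,0,0,-15,0],[0.85,0,0,-15,0],[0.85,0,0,-15,0],[0.85,0,0,-15,0],[0.85,0,0,-15,0],[0.85,0,0,-15,0],[0.85,0,0,-15,0],[0.85,0,0,-15,0],[0.85,0,0,-10,0]]]';  python3 -m inch '[[[0.85,0,0,-10,0],[0.85,0,0,-5,0],[0.85,0,0,0,0],[0.85,0,0,0,0]]]'; python3 go.py 0.303 0.4683 0.20
python3 - <<'E'
from ov import *
s=cam("side")[0]
overlay(s,(270,110,140,120),5,"pics/s31.png",[])
E
```

```text
clock: 41.9
position: [0.3685, 0.5731, 0.2033]
ee_rot: [1.495, -2.725, 0.03]
force: [-0.4, 0.6, -0.4]
width: 0.212
clock: 42.3
position: [0.369, 0.5741, 0.2224]
ee_rot: [1.496, -2.728, 0.027]
force: [0.8, 0.4, -1.3]
width: 0.208
t 42.3 pos [0.369  0.5741 0.2224] F [ 0.8  0.4 -1.3] w mm 19.2 jawdeg 147.5 tilt 2.0 zvec [-1.04 -1.7 ] q [-0.94  0.57 -0.23  1.37  0.13  1.25  1.4 ]
tool shift mm [123.9  -1.2  26.8]
```

View pics/s31.png

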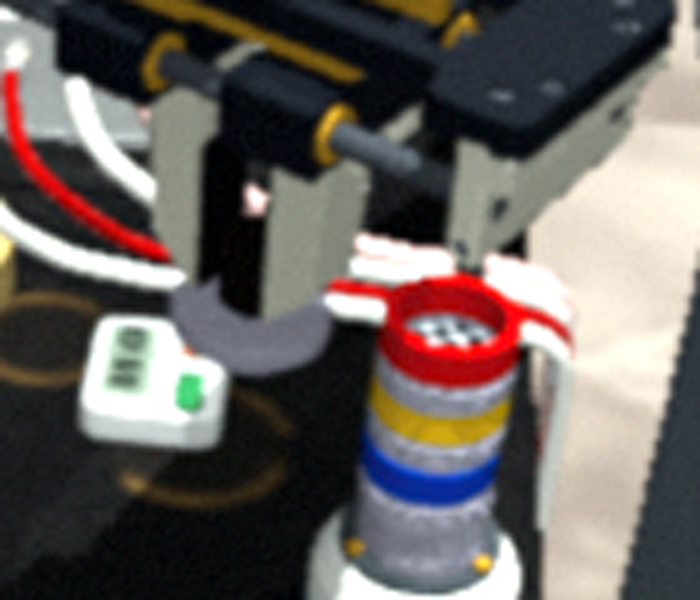

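```bash
python3 -m inch '[[[0.85,6,0,0,0],[0.85,10,0,1,0],[0.85,15,0,1,0],[0.85,15,0,1,0],[0.85,15,0,1,0],[0.85,15,0,1,0],[0.85,15,0,1,0],[0.85,10,0,0,0],[0.85,7,0,0,0],[0.85,4,0,0,0],[0.85,0,0,0,0],[0.85,0,0,0,0]]]';  python3 go.py 0.303 0.4683 0.19
python3 - <<'E'
from ov import *
s=cam("side")[0]
overlay(s,(290,90,140,120),5,"pics/s32.png",[])
E
```

```text
clock: 43.55
position: [0.3035, 0.4707, 0.2144]
ee_rot: [1.492, -2.72, 0.036]
force: [0.2, 0.8, -1.7]
width: 0.213
t 43.55 pos [0.3035 0.4707 0.2144] F [ 0.2  0.8 -1.7] w mm 19.6 jawdeg 147.5 tilt 2.62 zvec [-1.34 -2.25] q [-0.9   0.39 -0.26  1.69  0.1   1.12  1.38]
tool shift mm [ 1.2 -0.8 24.5]
```

View pics/s32.png

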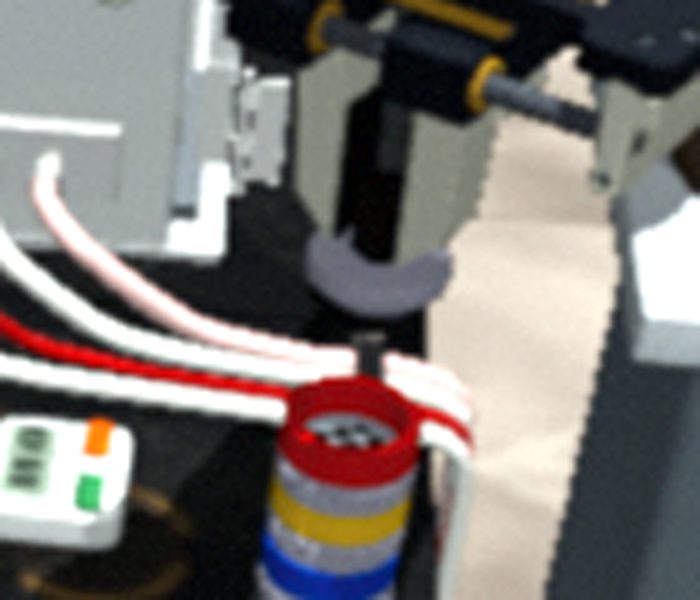

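```bash
python3 -m inch '[[[0.85,0,0,5,0],[0.85,0,0,8,0],[0.85,0,0,8,0],[0.85,0,0,4,0],[0.85,0,0,0,0],[0.85,0,0,0,0]]]';  python3 go.py 0.303 0.4683 0.159
python3 - <<'E'
from ov import *
s=cam("side")[0]
overlay(s,(310,110,100,100),6,"pics/s33.png",[])
o=arm.observe()["position"]
c=[290,90]
f=lambda P:(proj(s,P)-[310,110]+.5)*6-.5
for z,n in((.144,"red rim"),(.134,"band")):
    q=f(circ(.303,.4683,z,.023)); print(n,q.min(0),q.max(0))
for z in (o[2]-.0229+.0155,o[2]-.0229+.008):
    q=f(circ(o[0],o[1],z,.023)); print("lid",q.min(0),q.max(0))
E
python3 rel.py red:0.144
```

```text
clock: 44.2
position: [0.3031, 0.4701, 0.1858]
ee_rot: [1.491, -2.718, 0.037]
force: [-0.1, 0.2, -2.1]
width: 0.212
t 44.2 pos [0.3031 0.4701 0.1858] F [-0.1  0.2 -2.1] w mm 19.5 jawdeg 147.5 tilt 2.71 zvec [-1.41 -2.32] q [-0.9   0.41 -0.26  1.73  0.11  1.06  1.37]
tool shift mm [ 0.3 -0.9 26.9]
red rim [214.83428359 328.95178987] [381.60152485 426.62440263]
band [210.99263769 357.75033033] [376.3405162  455.91870838]
lid [228.02559721 229.55180966] [400.19269607 325.62258971]
lid [224.96158735 252.4961913 ] [395.99194354 349.02677686]
red [0.333  0.4591] [ 27.69 -27.44   2.29] (np.int32(300), np.int32(158), np.int32(83), np.int32(29))
```

View pics/s33.png

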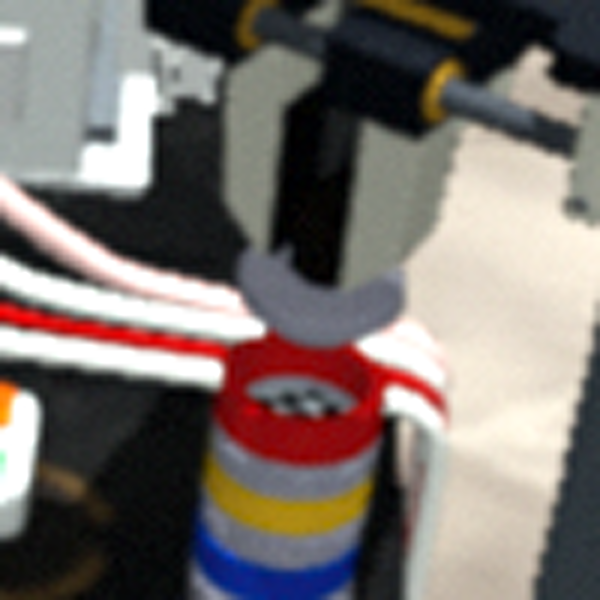

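```bash
python3 go.py 0.3038 0.4685 0.171; python3 -m inch '[[[0.85,0,-1.5,4,0],[0.85,0,0,5,0],[0.85,0,0,5,0],[0.85,0,0,0,0],[0.85,0,0,0,0]]]';  python3 go.py 0.3038 0.4685 0.159
python3 - <<'E'
from ov import *
s=cam("side")[0]
overlay(s,(325,130,70,70),9,"pics/s34.png",[])
E
```

```text
t 44.3 pos [0.3031 0.4703 0.1861] F [-0.3  0.4 -0.8] w mm 19.4 jawdeg 147.5 tilt 2.69 zvec [-1.39 -2.3 ] q [-0.9   0.41 -0.26  1.73  0.11  1.06  1.37]
tool shift mm [ 0.4 -1.5 15.1]
clock: 44.8
position: [0.3044, 0.469, 0.1714]
ee_rot: [1.491, -2.72, 0.036]
force: [-0.0, -0.7, -1.4]
width: 0.209
t 44.8 pos [0.3044 0.469  0.1714] F [-0.  -0.7 -1.4] w mm 19.3 jawdeg 147.5 tilt 2.62 zvec [-1.36 -2.24] q [-0.9   0.43 -0.26  1.75  0.12  1.03  1.37]
tool shift mm [ 0.2  0.3 12.4]
```

View pics/s34.png

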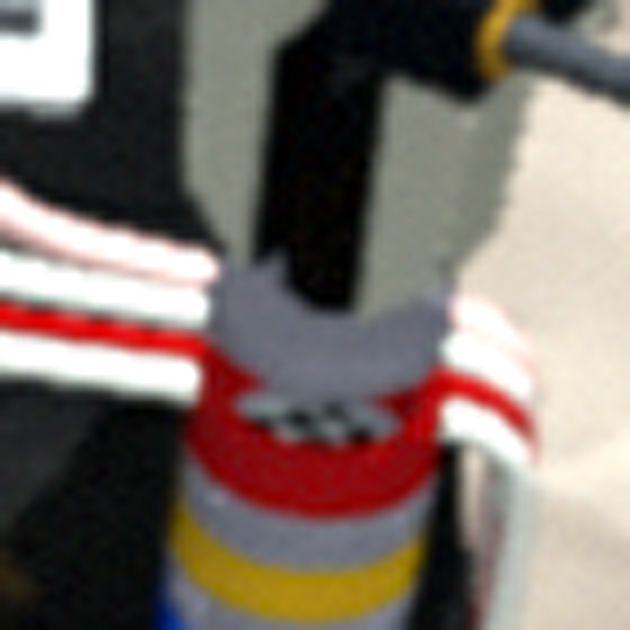

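```bash
python3 -m inch '[[[0.85,0,0,3,0],[0.85,0,0,3,0],[0.85,0,0,0,0]]]';  python3 go.py 0.3035 0.4685 0.159
python3 - <<'E'
from ov import *
s=cam("side")[0]
overlay(s,(325,130,70,70),9,"pics/s35.png",[])
E
```

```text
clock: 45.15
position: [0.3043, 0.4689, 0.1651]
ee_rot: [1.492, -2.72, 0.035]
force: [0.8, 0.4, -0.4]
width: 0.208
t 45.15 pos [0.3043 0.4689 0.1651] F [ 0.8  0.4 -0.4] w mm 19.1 jawdeg 147.5 tilt 2.6 zvec [-1.34 -2.22] q [-0.9   0.43 -0.26  1.76  0.12  1.01  1.37]
tool shift mm [0.5 0.5 6.2]
```

View pics/s35.png

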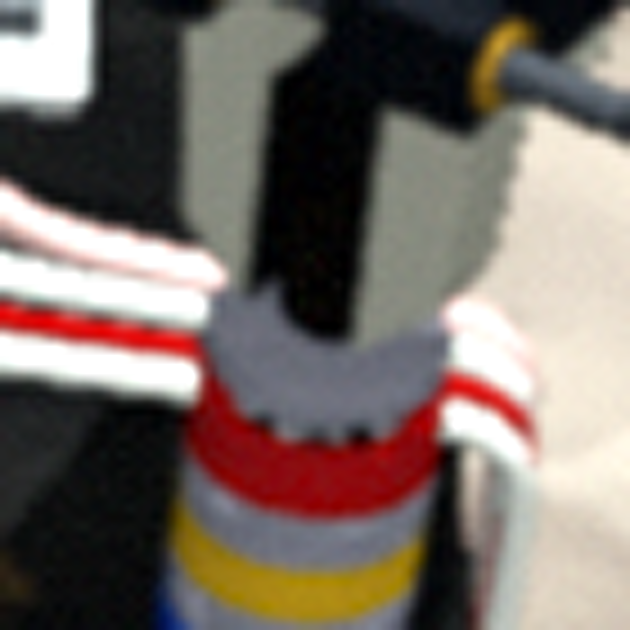

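```bash
python3 -m inch '[[[0.85,0,0,2,0],[0.85,0,0,2,0],[0.85,0,0,0.5,0],[0.85,0,0,0,0]]]';  python3 go.py 0.3035 0.4685 0.159; python3 -m inch '[[[0.85,0,0,1.5,0],[0.85,0,0,0.5,0]]]';  python3 go.py
```

```text
clock: 45.6
position: [0.3042, 0.4689, 0.1605]
ee_rot: [1.492, -2.72, 0.035]
force: [-0.5, -0.1, -0.9]
width: 0.213
t 45.6 pos [0.3042 0.4689 0.1605] F [-0.5 -0.1 -0.9] w mm 19.6 jawdeg 147.5 tilt 2.57 zvec [-1.33 -2.2 ] q [-0.9   0.44 -0.26  1.76  0.12  1.    1.37]
tool shift mm [0.6 0.4 1.6]
clock: 45.8
position: [0.3043, 0.4691, 0.1588]
ee_rot: [1.492, -2.721, 0.034]
force: [-0.5, 0.1, 3.0]
width: 0.207
t 45.8 pos [0.3043 0.4691 0.1588] F [-0.5  0.1  3. ] w mm 19.0 jawdeg 147.5 tilt 2.53 zvec [-1.32 -2.16] q [-0.9   0.44 -0.26  1.76  0.12  1.    1.37]
```

```bash
python3 -m inch '[[[0.85,0,0,1,0],[0.75,0,0,0,0],[0.65,0,0,0,0],[0.5,0,0,0,0],[0.4,0,0,0,0],[0.4,0,0,0,0],[0.4,0,0,-5,0],[0.4,0,0,-10,0],[0.4,0,0,-15,0],[0.4,0,0,-15,0],[0.4,0,0,-15,0],[0.4,0,0,-10,0]]]';  python3 -m inch '[[[0.4,0,0,0,0],[0.4,0,0,0,0]]]'; python3 go.py
python3 - <<'E'
from ov import *
s=cam("side")[0]
overlay(s,(310,110,100,110),6,"pics/s36.png",[])
E
```

```text
clock: 47.0
position: [0.3059, 0.4719, 0.233]
ee_rot: [1.492, -2.721, 0.034]
force: [-0.3, -0.4, 0.9]
width: 0.6
clock: 47.2
position: [0.3063, 0.4728, 0.235]
ee_rot: [1.494, -2.723, 0.031]
force: [-0.8, 0.1, -0.6]
width: 0.601
t 47.2 pos [0.3063 0.4728 0.235 ] F [-0.8  0.1 -0.6] w mm 55.2 jawdeg 147.5 tilt 2.33 zvec [-1.22 -1.98] q [-0.89  0.37 -0.27  1.66  0.1   1.16  1.39]
```

View pics/s36.png

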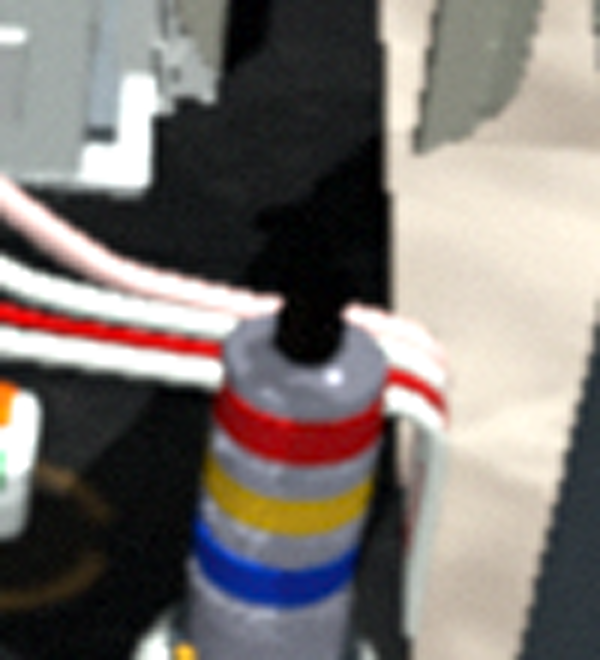

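```bash
python3 -m inch '[[[0.4,0,0,-10,0],[0.4,0,0,-10,0],[0.4,0,0,-10,0],[0.4,0,0,0,0],[0.4,0,0,0,0],[0.4,0,0,0,0]]]'; python3 - <<'E'
from ov import *
s=cam("side")[0]; cv2.imwrite("pics/s37.png",s["frame"])
a=cv2.imread("pics/side0.png")
print("diff green/timer/beaker region", [float(cv2.absdiff(a[y0:y1,x0:x1],s["frame"][y0:y1,x0:x1]).mean().round(1)) for x0,y0,x1,y1 in((235,185,265,216),(285,172,318,200),(205,162,231,196))])
E
```

```text
clock: 47.85
position: [0.3067, 0.4734, 0.2664]
ee_rot: [1.493, -2.722, 0.033]
force: [0.2, 0.2, -0.9]
width: 0.598
diff green/timer/beaker region [6.6, 12.6, 4.0]
```

View pics/s37.png

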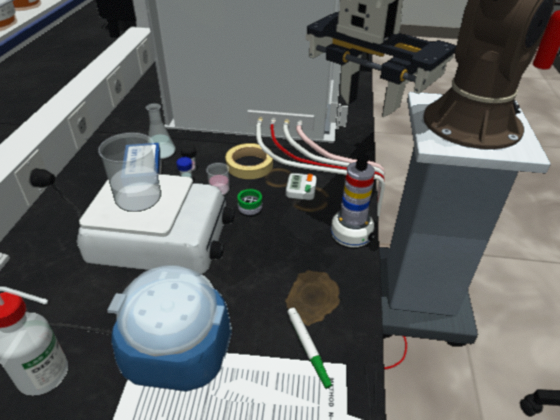

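The picture shows the column standing straight at about (357,195), in the order blue, yellow, red, lid. The green sieve (250,201), timer (301,186) and beaker (218,178) are where they started. The gripper is well above the column and touching nothing.

```bash
python3 -c "
from cell import workorder
print(workorder.sign_off())"
```

```text
the job is handed in; nothing more can be done
None
```

The sieve column is built on the shaker pan: blue, then yellow, then red, then the lid, each set down and let go. I handed the job in at about 48 s of the allowed 96 s; the sign-off gives no verdict.

**Seating:** each piece met the one below at the expected height, with the fingertips at 71.2, 97.3, 123.6 and 158.8 mm. That matches 58 mm for the first piece plus 26 mm for each one after. The measured contact force was 3 to 12 N.

**Final check:** the last side picture shows the column straight, with even gaps between the bands and the lid disc flush on the red rim. The green sieve, timer and beaker look unmoved. The gripper was about 90 mm above the lid's knob and touching nothing.

**What was not perfect:**
- **Tool tilt:** the tool picked up a tilt of up to 2.9° during the moves. The pieces settled straight once released.
- **Camera disagreement:** the two cameras and the robot's own position disagreed by 1 to 5 mm, mostly along y in the side view. I aligned each piece relative to the one below instead.
- **No top-view check:** I took no top view of the finished stack. The seating evidence is the contact heights and the side pictures.

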